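# Weigh two sealed canisters on a balance and ring the heavier

### The job

Find out with the balance which of the two sealed canisters is the heavier: stand one in each pan, seated inside the collar, and let go of both. Ease each canister down with its pan and only let go where the beam will stay, so that the beam never swings over by itself or bangs on its stops, and never lean hard on a pan. Then drop the steel ring over the neck of the heavier canister, right down on its shoulder, and leave both canisters in their pans and the other things on the table alone.

Things in the scene. Friction and masses are not known exactly. Their poses are not given: they have to be found in the camera images.
- balance: equal-arm table balance with a grey base 100 mm (x) by 400 mm (y), fixed to the table; origin under the middle of the base, y along the beam towards the left pan, z up. The beam's pivot is 78 mm above the origin and the pans' pivots 150 mm to either side of it
- beam (a joint): angle of the beam (rad): 0 level, positive with the left pan down; stops at +0.12 and -0.12 (pan 18 mm below or above level). The pans sit on rubber cushions that yield 1 mm per 6 N. Almost no friction; empty, a weak spring keeps it near level. A lone canister, or the heavier of two, takes its pan down to the stop; let go of 3 mm or more above it, it falls at over 1.2 rad/s and bangs down
- pan_left: level steel pan on the left end of the beam (the balance's +y). Origin on its pivot under its middle, z up. Its floor, for a canister's foot, is 25 mm above the origin; a round collar on the floor, 53 mm inside, flared to 61 mm at its rim 12 mm above the floor, locates the canister. It stays level as it sinks and rises with the beam; a seated canister's centre is 72 mm above this origin
- pan_right: level steel pan on the right end of the beam (the balance's -y). Origin on its pivot under its middle, z up. Its floor, for a canister's foot, is 25 mm above the origin; a round collar on the floor, 53 mm inside, flared to 61 mm at its rim 12 mm above the floor, locates the canister. It stays level as it sinks and rises with the beam; a seated canister's centre is 72 mm above this origin
- canister_a_center (a point): one of two outwardly identical sealed grey plastic canisters: round body 50 mm in diameter, 60 mm high, flat shoulder; neck 24 mm in diameter, 34 mm high (top 5 mm tapered). This point: on its axis, half-way up (47 mm above its foot); z up. Either one may be the heavier: one weighs 0.44 to 0.48 kg, the other 0.25 to 0.30 kg. Gripped by the neck from above, it keeps fingers clear of the pans
- canister_b_center (a point): the other of the two outwardly identical sealed grey plastic canisters: round body 50 mm in diameter, 60 mm high, flat shoulder; neck 24 mm in diameter, 34 mm high (top 5 mm tapered). This point: on its axis, half-way up (47 mm above its foot); z up. Either one may be the heavier: one weighs 0.44 to 0.48 kg, the other 0.25 to 0.30 kg. Gripped by the neck from above, it keeps fingers clear of the pans
- neck_ring_center (a point): plain steel ring lying flat on the table, 48 mm outer and 27 mm inner diameter, 20 mm high, 40 g (too light to turn the balance); this point is at its centre, half-way up. On a canister's shoulder its centre is 23 mm above the canister's centre and 95 mm above the pan's origin
- jar: bystander: clear jar with a red lid, 76 mm in diameter, 120 mm high; origin under its middle
- oil_bottle: bystander: grey bottle with a yellow cap, 64 mm in diameter, 190 mm high; origin under its middle
- display_box: bystander: open cardboard display box 110 x 130 x 35 mm; origin under its middle
Not all that is in view belongs to the job. Leave any purple look-alike of the part that bears canister_a_center alone. Leave any purple look-alike of the part that bears neck_ring_center alone.

How it is judged:
By the outcome, as a careful person would: the job done as asked, in the order asked, and still so for the second after the job is handed in, with the robot touching nothing.
It also fails if it takes over 69 s, if anything falls off the work surface, if the arm or the gripper's body presses on something with over 40 N, if the wrist force passes 120 N, or if a joint passes its speed limit or range.

### The arm

A 6-joint arm with a two-finger parallel gripper is mounted at the origin on the work surface. World frame = base frame: x ahead of the robot, y to its left, z up, the work surface at z = 0. Lengths are in mm, angles in rad, forces in N, time in s.
With the tool pointing down it reaches from about 300 to 775 mm from the base axis. Payload 14.6 kg.
Tool frame: the origin (TCP) lies midway between the tips of the shut fingers; the grasp point (between the pads) lies 19 mm behind it (manip.grip_depth is the distance from the TCP to the grasp point, in mm); x points along the fingers, y is the direction in which the jaws open and shut, and the axes are right-handed (so a half turn about x gives the same grasp; the last joint's range is limited). The gripper opens to 94 mm and grips with 3 to 60 N. Pads are 16 mm wide; open, the fingers measure 119 mm over their backs; the gripper's body (75 mm by 177 mm) begins 78 mm behind the grasp point.
Start: joints at [1.062, 0.3, 1.521, -0, 1.321, -0.067], TCP at [235.158, 497.182, 205.446] pointing down, gripper open.
Joint ranges: [-3.03, 3.03], [-0.79, 2.21], [0.23, 2.52], [-1.04, 4.18], [0, 3.07], [-2.55, 2.55]. Speed limits (rad/s): [2.22, 2.22, 2.57, 3.14, 3.14, 3.14].

### API

Orientations are given as [roll, pitch, yaw] about the fixed x, y, z axes, in that order (R = Rz(yaw) Ry(pitch) Rx(roll)).
In Python, from cell import readout, cams, ticket, manip gives the robot as it stands. The module is installed in compiled form; this text tells all that it offers.
- The arm moves only by the tool apply_moves, never from a script. Its argument "plan" is one flat list of numbers, 7 for each row, row after row: the turn, a rotation vector about the tool's x, y, z in rad, then the shift along the tool's x, y, z in m, then the opening in per cent of the stroke, from 0 (shut) to 100 (fully open). In form: [wx, wy, wz, x, y, z, fingers, wx, wy, wz, x, y, z, fingers, ...]. A call has 1 to 5 rows; each row shifts and turns the commanded pose from where the row before left it, along the tool's axes as they then stand; what a row does not reach is not made up. A row lasts 1/8 s, in which the tool goes at most 62.5 mm and 10.7 degrees, less where a joint would pass 70% of its speed; a pose out of reach is approached as far as the arm can. A call with a gripper value outside its range is refused whole. The fingers move at their own pace and stop on an object; "force" is the grip in N (left out, the last holds). Time passes only in rows, so rows that do not move let the fingers close. It gives the time, the measured TCP pose, the force and the opening at its end, in the units of the state.
- readout.read_state(): the state, without advancing time (a new reading comes with each control period).
- cams.camera(name): name is "scene" or "top" or "wrist"; returns a dict with "image" (384x512x3 uint8, red, green, blue), "fovy" (degrees; the focal length in pixels is half the picture's height over the tangent of half this angle, whatever the lens; pixels are square), "cx", "cy" (the principal point, pixels), "D" ([k1, k2, p1, p2, k3] as OpenCV has them; the pictures are not rectified), "position" and "orientation" of the camera in the world; the wrist camera has in their place "T_tool_cam" (4x4, takes a point from camera to tool coordinates, whose origin is the TCP and whose axes are the tool frame's). Camera axes: x right, y down, z forward; pixel columns grow to the right and rows downward; lengths in mm; the calibration is good to about 2 mm. A picture is of the moment at which its call begins: read the wrist's pose just before it. There is no depth.
- ticket.sign_off(): hands the job in, once; it reports no verdict.
The state is a dict: "clock": time; "joints": joint angles; "qd": joint speeds; "effort": joint torques, N m; "eef_pos": TCP position; "eef_rot": TCP orientation; "wrist_force": force on the tool from outside, world axes, zero at the start; "moment": the same for the moment, N m; "finger_gap": finger opening in mm.
Only numpy, scipy, OpenCV 4.12 (cv2) and the standard library are available. Lean on these libraries where they do the work, as an engineer would, in place of code of your own. Each camera call takes 0.05 s, during which the arm holds its last target.

## Working session

There is one attempt and no reset: what is moved stays moved. The work goes in short steps, Python scripts to look and compute and a tool call to move; the robot and the scene stay as the last step left them, time stands still between calls to the robot, and variables do not carry over. Pictures are saved under pics/ and viewed, and the job is handed in when it is done.

Besides the shell and the picture viewer there is one more tool, called after "Emit:" as name(argument=value, ...) on one line, values as JSON. apply_moves: Moves the arm, as the interface text tells. Its arguments: {"type":"object","properties":{"plan":{"type":"array","items":{"type":"number"}},"force":{"type":"number"}},"required":["plan"]}

```bash
mkdir -p pics; ls
python3 - <<'E'
from cell import readout,cams,manip
import cv2
s=readout.read_state();print(s); print(manip.grip_depth)
for n in["scene","top","wrist"]:
    c=cams.camera(n);cv2.imwrite(f"pics/{n}0.png",c["image"][:,:,::-1]);print({k:v for k,v in c.items() if k!="image"})
E
```

```text
pics
{'clock': 0.0, 'joints': array([ 1.06237716e+00,  3.00439130e-01,  1.52158041e+00, -1.22304680e-06,
        1.32070104e+00, -6.65882904e-02]), 'qd': array([-0.00027029,  0.00018854,  0.00063265,  0.00041908,  0.00082035,
        0.00093258]), 'effort': array([ 7.03038677e-04, -5.31798756e+01, -3.52745354e+01,  7.10150390e-02,
        2.43337720e-02, -1.88106715e-04]), 'eef_pos': array([235.04634805, 496.95507311, 204.90415328]), 'eef_rot': array([-1.63633432,  1.5696684 , -2.07816489]), 'wrist_force': array([ 0.68026197,  0.53965887, -1.10690331]), 'moment': array([-0.02953073, -0.0422034 , -0.01808663]), 'finger_gap': 93.70925262704614}
18.8
{'fovy': 45.51631266848515, 'cx': 253.36448829601235, 'cy': 194.87728646558193, 'D': array([-0.02765921,  0.        ,  0.        ,  0.        ,  0.        ]), 'position': array([1157.04733675,  547.13947301,  889.54692396]), 'orientation': array([-2.32462535, -0.00291275,  2.3404867 ])}
{'fovy': 54.227572952638816, 'cx': 254.38752720779115, 'cy': 187.7753413667375, 'D': array([-0.01048633,  0.        ,  0.        ,  0.        ,  0.        ]), 'position': array([ 409.29508897,  -56.94173189, 1297.95508162]), 'orientation': array([-3.03047936,  0.00885873, -1.54685109])}
{'fovy': 62.0001471303257, 'cx': 260.0057397478435, 'cy': 191.95491883867862, 'D': array([0.02197197, 0.        , 0.        , 0.        , 0.        ]), 'T_tool_cam': array([[ 4.64005777e-04, -2.36418044e-01,  9.71651323e-01,
        -1.79274896e+02],
       [ 9.99999886e-01, -7.30522499e-07, -4.77721196e-04,
        -7.81400069e-01],
       [ 1.13651724e-04,  9.71651434e-01,  2.36418017e-01,
        -6.87498850e+01],
       [ 0.00000000e+00,  0.00000000e+00,  0.00000000e+00,
         1.00000000e+00]])}
```

View pics/scene0.png

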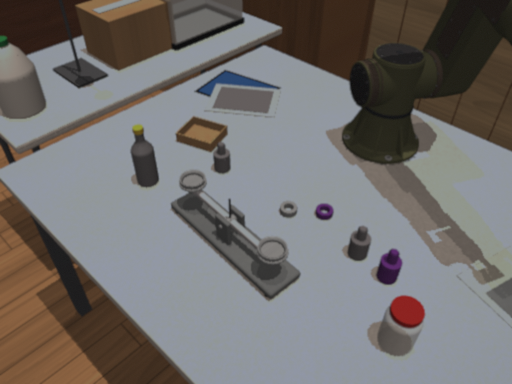

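View pics/top0.png

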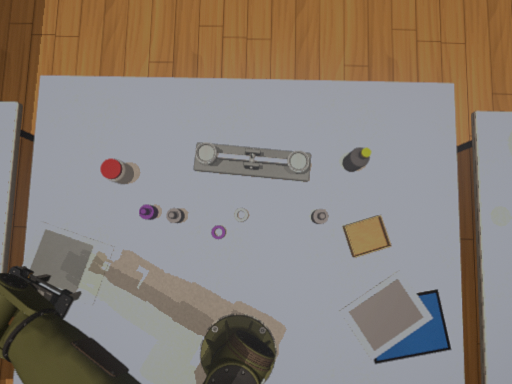

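View pics/wrist0.png

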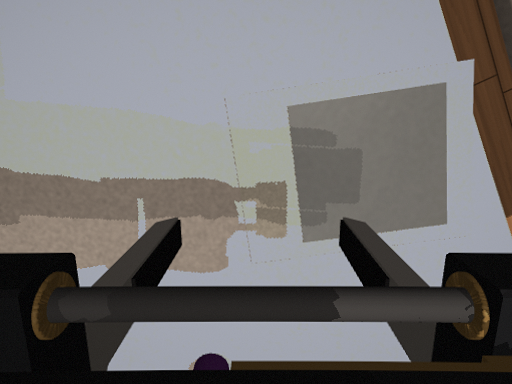

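The top view shows grey canisters at about (176,215) and (320,216), and a purple look-alike at (148,212). The steel ring is at (242,215) and the purple ring at (219,232). The pans are at (207,153) and (298,161). In the scene view, the grey canisters are at (359,243) and (222,158), and the steel ring is at (288,208). The grey ones fit the description. Enlarged crops next to confirm.

```bash
cat > h.py <<'E'
import numpy as np,cv2
from scipy.spatial.transform import Rotation as R
from cell import readout,cams
def rot(o): return R.from_euler('xyz',o).as_matrix()
def cam(n):
    s=readout.read_state(); c=cams.camera(n)
    if n=="wrist":
        T=np.eye(4);T[:3,:3]=rot(s["eef_rot"]);T[:3,3]=s["eef_pos"]
        T=T@c["T_tool_cam"];c["R"]=T[:3,:3];c["p"]=T[:3,3]
    else: c["R"]=rot(c["orientation"]);c["p"]=np.array(c["position"])
    f=192/np.tan(np.radians(c["fovy"])/2)
    c["K"]=np.array([[f,0,c["cx"]],[0,f,c["cy"]],[0,0,1.]])
    return c
def ray(c,uv):
    x=cv2.undistortPoints(np.array([[uv]],float),c["K"],c["D"])[0,0]
    d=c["R"]@np.array([x[0],x[1],1]);return d/np.linalg.norm(d)
def onz(c,uv,z):
    d=ray(c,uv);return c["p"]+d*(z-c["p"][2])/d[2]
def tri(c1,u1,c2,u2):
    d1,d2=ray(c1,u1),ray(c2,u2)
    A=np.stack([d1,-d2],1);t=np.linalg.lstsq(A,c2["p"]-c1["p"],rcond=None)[0]
    a=c1["p"]+t[0]*d1;b=c2["p"]+t[1]*d2
    return (a+b)/2,np.linalg.norm(a-b)
def proj(c,P):
    Rt=c["R"].T
    return cv2.projectPoints(np.array(P,float).reshape(-1,3),cv2.Rodrigues(Rt)[0],-Rt@c["p"],c["K"],c["D"])[0][:,0]
def crop(c,x0,y0,x1,y1,s,name):
    im=c["image"][y0:y1,x0:x1,::-1]
    cv2.imwrite(f"pics/{name}.png",cv2.resize(im,None,fx=s,fy=s,interpolation=cv2.INTER_CUBIC))
E
python3 - <<'E'
from h import *
c=cam("top");crop(c,135,130,335,245,4,"topc")
c=cam("scene");crop(c,170,130,410,295,3.3,"scenec")
E
```

```text
(no output)
```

View pics/topc.png

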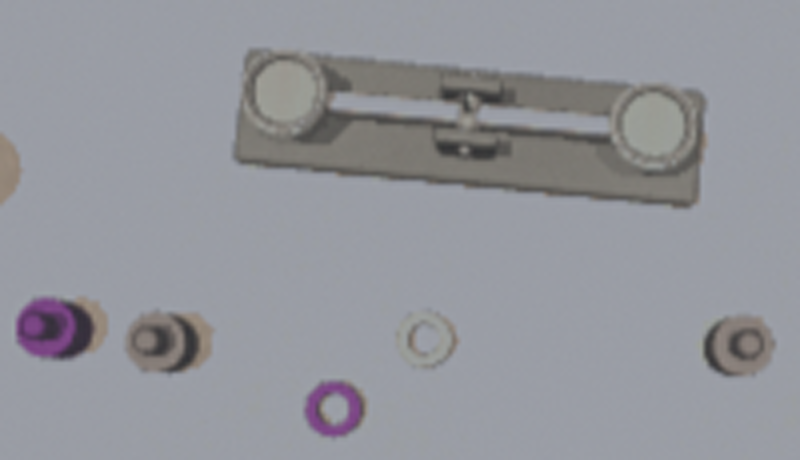

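View pics/scenec.png

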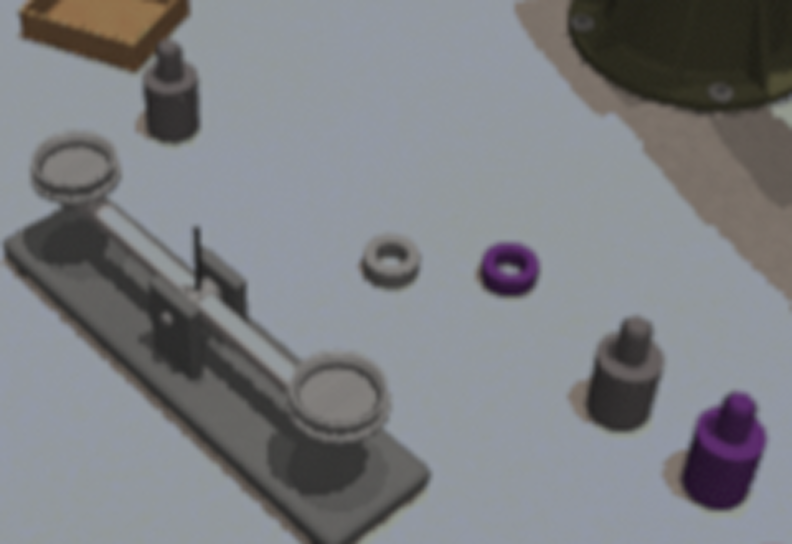

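Run:
```python
from h import *
t=cam("top");s=cam("scene")
T=lambda x,y:((x+.5)/4-.5+135,(y+.5)/4-.5+130)
S=lambda x,y:((x+.5)/3.3-.5+170,(y+.5)/3.3-.5+130)
for n,a,b in[("can1 top",T(148,340),S(636,325)),("can2 top",T(748,344),S(168,47)),("ring",T(427,338),S(391,247)),
 ("panL rim",T(285,91),S(339,388)),("panR rim",T(653,124),S(76,165))]:
    print(n,*[np.round(v,1) for v in tri(t,a,s,b)])
# white/dark floors
print(onz(t,T(466,118),78))
for p in [T(250,50),T(236,160),T(692,206),T(705,92)]: print(np.round(onz(t,p,15),1))
```

```text
can1 top [449.7 222.1  93.2] 2.7
can2 top [ 458.1 -259.9   92.8] 1.6
ring [458.7   1.3  27.1] 4.4
panL rim [652.  117.4 109. ] 3.3
panR rim [ 630.6 -179.2  113.7] 3.3
[640.04181442 -29.82730837  78.        ]
[708.1 161.9  15. ]
[610.6 170.   15. ]
[ 579.4 -225.    15. ]
[ 679.5 -235.5   15. ]
```

```bash
cat >> h.py <<'E'
def st(): 
    s=readout.read_state(); s["Rt"]=rot(s["eef_rot"]); return s
def Rdown(phi):
    # tool x down, tool y at heading phi in world xy
    x=np.array([0,0,-1.]);y=np.array([np.cos(phi),np.sin(phi),0]);return np.stack([x,y,np.cross(x,y)],1)
def go(target,phi,rows=None):
    """print what to move: tool-frame shift (m) and turn (rotvec tool)"""
    s=st();d=np.array(target)-s["eef_pos"]
    w=R.from_matrix(s["Rt"].T@Rdown(phi)).as_rotvec()
    sh=s["Rt"].T@d/1000
    print("t",round(s["clock"],2),"tcp",np.round(s["eef_pos"],1),"turn",np.round(w,4),"shift(m) tool",np.round(sh,4),"|",round(np.linalg.norm(sh),3),"F",np.round(s["wrist_force"],2),"gap",round(s["finger_gap"],1))
    return sh,w
E
python3 - <<'E'
from h import *
s=st();print(np.round(s["Rt"],3)); print(np.degrees(np.arctan2(s["Rt"][1,1],s["Rt"][0,1])))
E
```

```text
[[-0.     0.428  0.904]
 [-0.     0.904 -0.428]
 [-1.    -0.    -0.   ]]
64.68469740018433
```

Emit:
apply_moves(plan=[0, 0, 0, 0, -0.0261, 0.052, 100, 0, 0, 0, 0, -0.0261, 0.052, 100, 0, 0, 0, 0, -0.0261, 0.052, 100, 0, 0, 0, 0, -0.0261, 0.052, 100, 0, 0, 0, 0, -0.0261, 0.052, 100])

```text
clock: 0.98
eef_pos: [415.3, 266.4, 205.6]
eef_rot: [0.892, 1.57, 0.45]
wrist_force: [0.9, 0.4, 0.4]
finger_gap: 94.0
```

Emit:
apply_moves(plan=[0, 0, 0, 0, -0.0261, 0.052, 100, 0.18, 0, 0, 0, 0, 0, 100, 0.18, 0, 0, 0, 0, 0, 100, 0.18, 0, 0, 0, 0, 0, 100, 0.18, 0, 0, 0, 0, 0, 100])

```text
clock: 1.6
eef_pos: [450.2, 222.2, 205.4]
eef_rot: [-2.325, 1.571, 2.791]
wrist_force: [0.2, 0.3, 0.3]
finger_gap: 93.6
```

Run:
```python
from h import *
go([450,222,200],0)
```

```text
t 1.6 tcp [450.2 222.2 205.4] turn [ 4.03e-01 -0.00e+00  1.00e-04] shift(m) tool [ 0.0054 -0.0003  0.0001] | 0.005 F [0.16 0.34 0.33] gap 93.6
```

Emit:
apply_moves(plan=[0.18, 0, 0, 0.02, 0, 0, 100, 0.18, 0, 0, 0.02, 0, 0, 100, 0.043, 0, 0, 0, 0, 0, 100])

```text
clock: 1.98
eef_pos: [449.6, 222.0, 164.0]
eef_rot: [-1.188, 1.568, -2.756]
wrist_force: [-0.3, 0.6, -0.0]
finger_gap: 93.9
```

Run:
```python
from h import *
go([450,222,165],0)
c=cam("wrist");crop(c,0,0,512,384,1.5,"w1")
print(proj(c,[450,222,94]),proj(c,[450,222,60]))
```

```text
t 1.98 tcp [449.6 222.  164. ] turn [0.0025 0.0009 0.0023] shift(m) tool [-0.001   0.0004 -0.    ] | 0.001 F [-0.28  0.55 -0.  ] gap 93.9
[[261.76355636 200.21035628]] [[261.62807532 190.423188  ]]
```

View pics/w1.png

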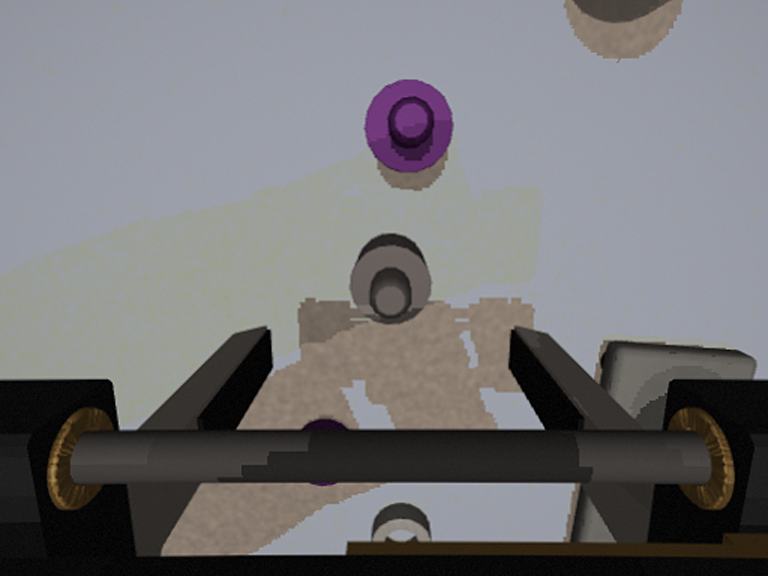

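The grey canister's neck top is at crop (391,297), or pixel (260.3,197.7). The purple look-alike is at (408,125) in the crop, well clear of the jaws. Computing the refined position.

Run:
```python
from h import *
c=cam("wrist");print(onz(c,(391.5/1.5-.5,297.5/1.5-.5),93.5))
crop(c,215,140,310,230,8,"w1b")
print(onz(c,(390.5/1.5-.5,283/1.5-.5),60))
t=cam("top");s=cam("scene")
T=lambda x,y:((x+.5)/4-.5+135,(y+.5)/4-.5+130)
S=lambda x,y:((x+.5)/3.3-.5+170,(y+.5)/3.3-.5+130)
print(tri(c,(260.4,197.8),s,S(636,325)),tri(c,(260.4,197.8),t,T(148,340)))
go([449,223,165],0)
```

```text
[449.38117844 223.81476872  93.5       ]
[448.80117598 224.10886376  60.        ]
(array([449.34246355, 223.64448696,  93.82324105]), np.float64(0.5542483841271865)) (array([449.98475442, 222.24798007,  87.62793171]), np.float64(1.3590824834416864))
t 2.17 tcp [450.3 222.2 165.6] turn [ 0.0072 -0.0001 -0.0003] shift(m) tool [ 0.0006 -0.0013 -0.0008] | 0.002 F [ 0.74 -0.86 -0.25] gap 94.2
```

View pics/w1b.png

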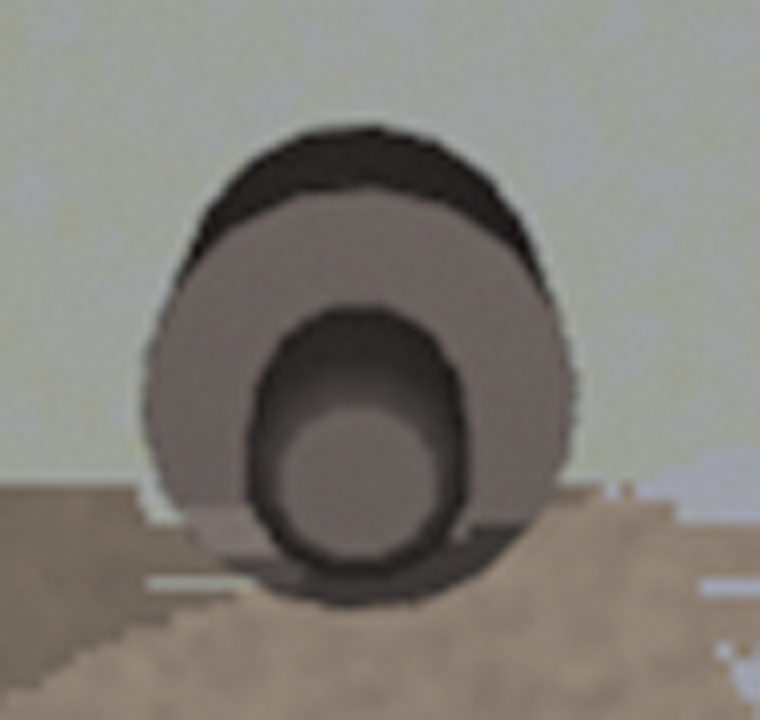

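Emit:
apply_moves(plan=[0.006, 0, 0, 0.03, -0.0011, -0.0016, 60, 0, 0, 0, 0.03, 0, 0, 60, 0, 0, 0, 0.025, 0, 0, 60, 0, 0, 0, 0.015, 0, 0, 60, 0, 0, 0, 0, 0, 0, 60], force=20)

```text
clock: 2.8
eef_pos: [449.0, 223.7, 65.1]
eef_rot: [-1.169, 1.57, -2.74]
wrist_force: [0.2, -0.1, 0.8]
finger_gap: 56.5
```

Run:
```python
from h import *
go([449.2,223.8,65],0)
```

```text
t 2.8 tcp [449.  223.7  65.1] turn [0.0005 0.0004 0.001 ] shift(m) tool [ 0.0001  0.0002 -0.0001] | 0.0 F [ 0.24 -0.15  0.79] gap 56.5
```

Emit:
apply_moves(plan=[0, 0, 0, 0, 0, 0, 0, 0, 0, 0, 0, 0, 0, 0, 0, 0, 0, 0, 0, 0, 0, 0, 0, 0, 0, 0, 0, 0], force=25)

```text
clock: 3.3
eef_pos: [449.3, 223.9, 65.8]
eef_rot: [1.929, 1.57, 0.358]
wrist_force: [-0.9, -0.3, 2.2]
finger_gap: 23.5
```

Emit:
apply_moves(plan=[0, 0, 0, -0.02, 0, 0, 0, 0, 0, 0, -0.04, 0, 0, 0, 0, 0, 0, -0.045, 0, 0, 0, 0, 0, 0, -0.045, 0, 0, 0, 0, 0, 0, 0, 0, 0, 0])

```text
clock: 3.92
eef_pos: [450.0, 224.2, 218.0]
eef_rot: [1.966, 1.566, 0.395]
wrist_force: [0.1, 0.1, -4.6]
finger_gap: 23.3
```

Run:
```python
from h import *
print(st()["wrist_force"],st()["moment"])
for i in range(4):
    c=cam("top");s=st();print(np.round(s["wrist_force"],2),np.round(s["effort"],2))
```

```text
[ 0.14673298  0.13369741 -4.55923   ] [-0.03441083  0.0582918  -0.03593384]
[ 0.24  0.75 -5.76] [ 5.000e-02 -5.228e+01 -4.050e+01  8.000e-02  3.100e-01  0.000e+00]
[-0.52 -0.03 -5.42] [ 4.000e-02 -5.137e+01 -3.939e+01  7.000e-02  7.000e-02  0.000e+00]
[ 0.33  0.53 -5.21] [ 3.000e-02 -5.042e+01 -3.838e+01  7.000e-02  1.000e-02 -0.000e+00]
[ 0.36 -1.36 -4.41] [ 2.000e-02 -4.971e+01 -3.772e+01  7.000e-02 -1.000e-02 -0.000e+00]
```

Emit:
apply_moves(plan=[0, 0, 0, 0, 0.0302, 0.0328, 0, 0, 0, 0, 0, 0.0302, 0.0328, 0, 0, 0, 0, 0, 0.0302, 0.0328, 0, 0, 0, 0, 0, 0.0302, 0.0328, 0, 0, 0, 0, 0, 0.0302, 0.0328, 0])

```text
clock: 4.75
eef_pos: [600.5, 58.6, 213.6]
eef_rot: [-1.544, 1.568, -3.115]
wrist_force: [0.1, 1.1, -5.3]
finger_gap: 23.5
```

Run:
```python
from h import *
cam("top");cam("top");c=cam("wrist");go([600,60,215],0)
crop(c,0,0,512,384,1.5,"w2")
for i in range(3):
    cam("top");s=st();print(np.round(s["wrist_force"],2))
```

```text
t 4.9 tcp [600.3  58.3 213. ] turn [-0.0024  0.0002  0.0036] shift(m) tool [-0.002  -0.0003 -0.0017] | 0.003 F [ 0.25  0.52 -4.32] gap 23.4
[-0.22  0.08 -5.17]
[-0.04  0.24 -4.19]
[ 0.12  0.78 -5.65]
```

View pics/w2.png

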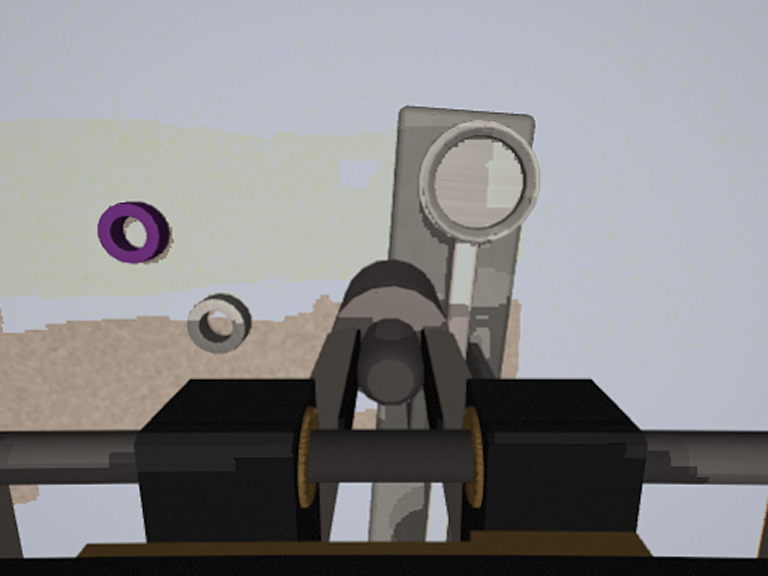

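Run:
```python
from h import *
c=cam("wrist");s=cam("scene");t=cam("top")
crop(c,265,70,375,175,7,"w2b")
u=(480/1.5-.5,182.2/1.5-.5)
print(onz(c,u,115),onz(c,u,103))
S=lambda x,y:((x+.5)/3.3-.5+170,(y+.5)/3.3-.5+130)
T=lambda x,y:((x+.5)/4-.5+135,(y+.5)/4-.5+130)
print(tri(c,u,s,S(339,388)),tri(c,u,t,T(285,91)))
crop(s,235,220,310,280,10,"s2b")
```

```text
[648.98631665 122.37807892 115.        ] [651.14877889 122.13564474 103.        ]
(array([650.83281627, 120.8290432 , 110.06662911]), np.float64(3.4513760433991436)) (array([658.07523749, 121.28957574,  75.16692312]), np.float64(3.801582524380725))
```

View pics/w2b.png

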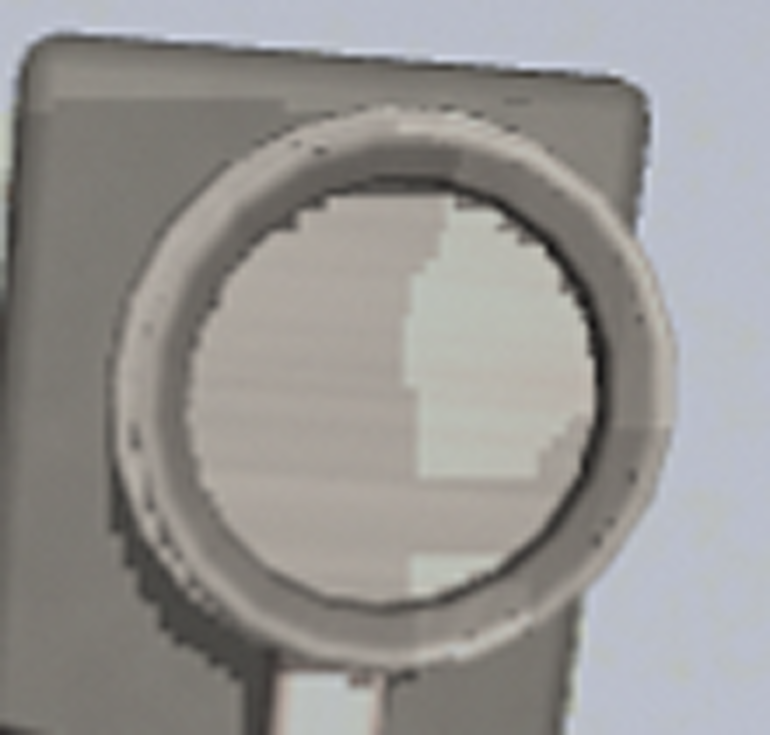

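View pics/s2b.png

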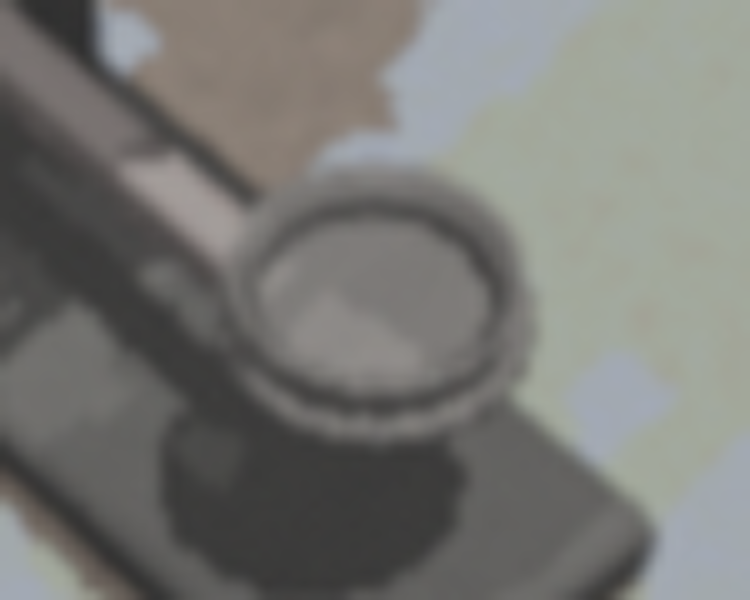

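Run:
```python
from h import *
c=cam("wrist");s=cam("scene");t=cam("top");print(st()["eef_pos"])
crop(c,265,70,375,175,7,"w2c")
u=(320.8,124.6);v=(321,125.6)
print(onz(c,u,115),onz(c,v,103))
sr=(235+384/10-.5,220+302/10-.5)
print(tri(c,u,s,sr),onz(s,sr,115))
```

```text
[599.95992833  60.23826438 215.58142371]
[650.75951405 119.50841385 115.        ] [653.21481348 118.26352178 103.        ]
(array([652.28358635, 120.16103918, 103.33091512]), np.float64(2.39122504767788)) [659.25551625 127.57210848 115.        ]
```

View pics/w2c.png

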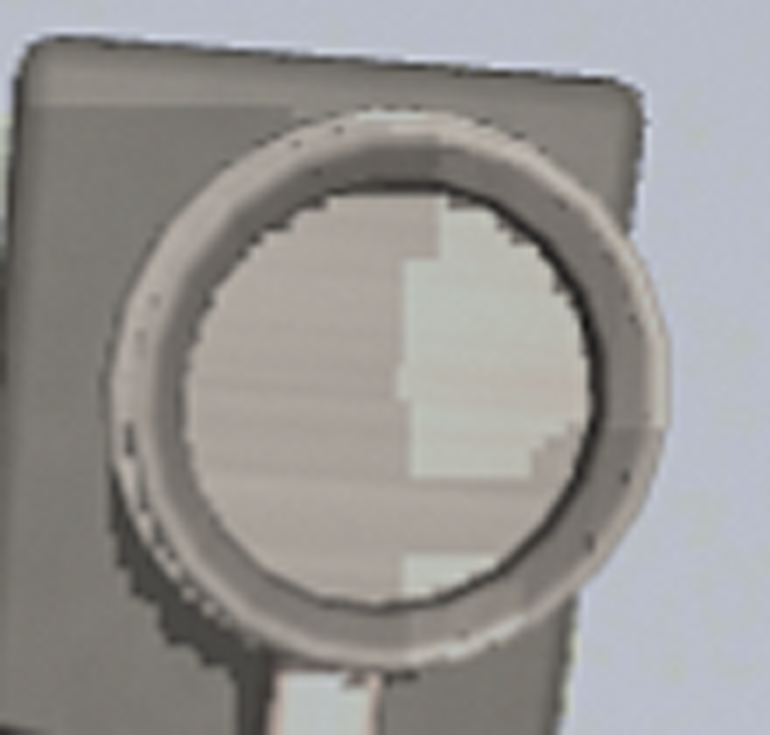

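Emit:
apply_moves(plan=[0, 0, 0, 0, 0.0174, -0.0194, 0, 0, 0, 0, 0, 0.0174, -0.0194, 0, 0, 0, 0, 0, 0.0174, -0.0195, 0, 0, 0, 0, 0.015, 0, 0, 0, 0, 0, 0, 0.015, 0, 0, 0])

```text
clock: 5.98
eef_pos: [651.8, 117.9, 184.1]
eef_rot: [-1.297, 1.57, -2.867]
wrist_force: [0.3, -0.5, -4.6]
finger_gap: 23.4
```

Run:
```python
from h import *
[cam("top") for i in range(3)]
go([652.2,118.5,180],0)
s=cam("scene");crop(s,190,170,320,290,5,"s3")
t=cam("top");crop(t,185,125,265,185,9,"t3")
```

```text
t 6.12 tcp [651.6 117.6 184.4] turn [-0.0005  0.0004  0.0021] shift(m) tool [ 0.0044  0.0006 -0.0009] | 0.005 F [ 0.01 -0.68 -3.73] gap 23.7
```

View pics/s3.png

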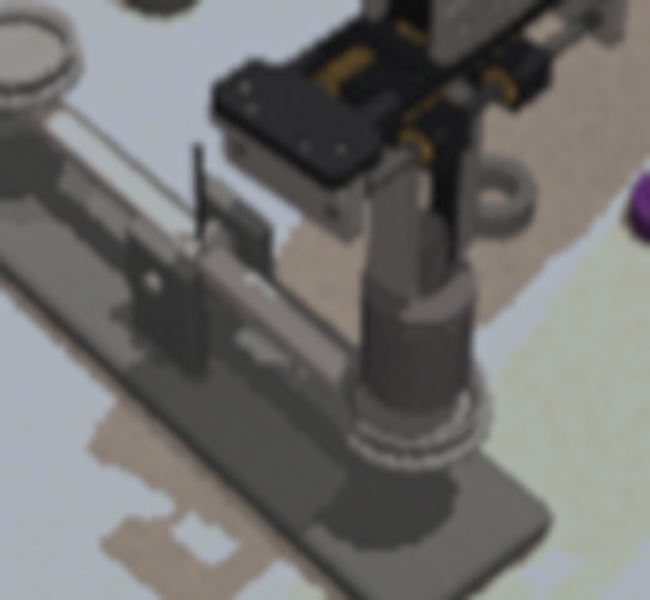

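The scene crop shows the canister hovering upright over the left collar at crop (415,400), centred. Lowering it slowly.

Emit:
apply_moves(plan=[0, 0, 0, 0.004, 0.0005, -0.0009, 0, 0, 0, 0, 0.004, 0, 0, 0, 0, 0, 0, 0.004, 0, 0, 0, 0, 0, 0, 0.003, 0, 0, 0, 0, 0, 0, 0.002, 0, 0, 0])

```text
clock: 6.85
eef_pos: [652.8, 119.0, 168.2]
eef_rot: [-1.46, 1.571, -3.031]
wrist_force: [-0.7, -0.2, -4.4]
finger_gap: 23.4
```

Emit:
apply_moves(plan=[0, 0, 0, 0.003, 0, 0, 0, 0, 0, 0, 0.003, 0, 0, 0])

```text
clock: 7.1
eef_pos: [652.8, 119.0, 162.3]
eef_rot: [1.684, 1.571, 0.114]
wrist_force: [0.2, 0.9, -4.6]
finger_gap: 23.3
```

Run:
```python
from h import *
cam("top");go([652.2,118,165],0)
s=cam("scene");crop(s,190,170,320,290,5,"s4");print(st()["wrist_force"])
c=cam("wrist");crop(c,0,0,512,384,1.5,"w4")
```

```text
t 7.15 tcp [652.7 119.  161.8] turn [0.     0.0001 0.0006] shift(m) tool [-0.0032 -0.0005  0.001 ] | 0.003 F [-0.46 -0.24 -5.75] gap 23.4
[-0.18944388 -0.05013782 -4.88661172]
```

View pics/s4.png

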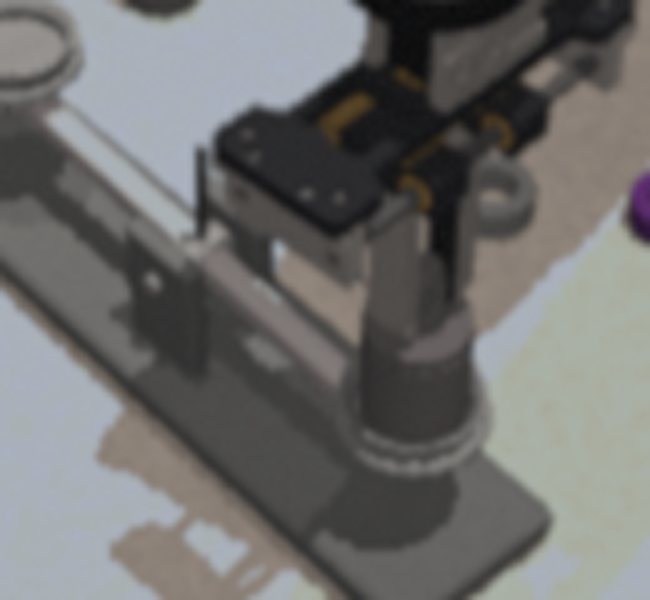

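View pics/w4.png

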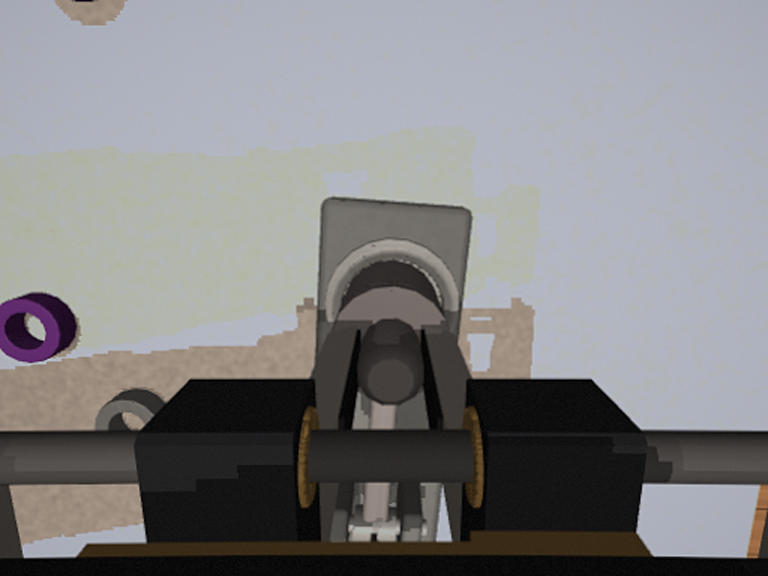

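The canister is inside the collar and centred in both views. The right pan has hardly moved, so the left pan is still near level. Continuing down slowly.

Emit:
apply_moves(plan=[0, 0, 0, 0.0025, -0.0003, 0.0003, 0, 0, 0, 0, 0.0025, 0, 0.0003, 0, 0, 0, 0, 0.002, 0, 0.0002, 0, 0, 0, 0, 0, 0, 0, 0])

```text
clock: 7.75
eef_pos: [652.4, 118.2, 155.2]
eef_rot: [-1.407, 1.57, -2.977]
wrist_force: [-0.9, 0.1, -4.7]
finger_gap: 23.7
```

Run:
```python
from h import *
cam("top");go([652.2,117.5,150],0)
s=cam("scene");crop(s,170,150,320,290,5,"s5");print(st()["wrist_force"])
```

```text
t 7.8 tcp [652.5 118.2 155.4] turn [-0.0001  0.      0.0001] shift(m) tool [ 0.0054 -0.0003  0.0007] | 0.005 F [-0.48 -0.88 -5.02] gap 23.3
[-0.04438901  0.31943114 -4.35994256]
```

View pics/s5.png

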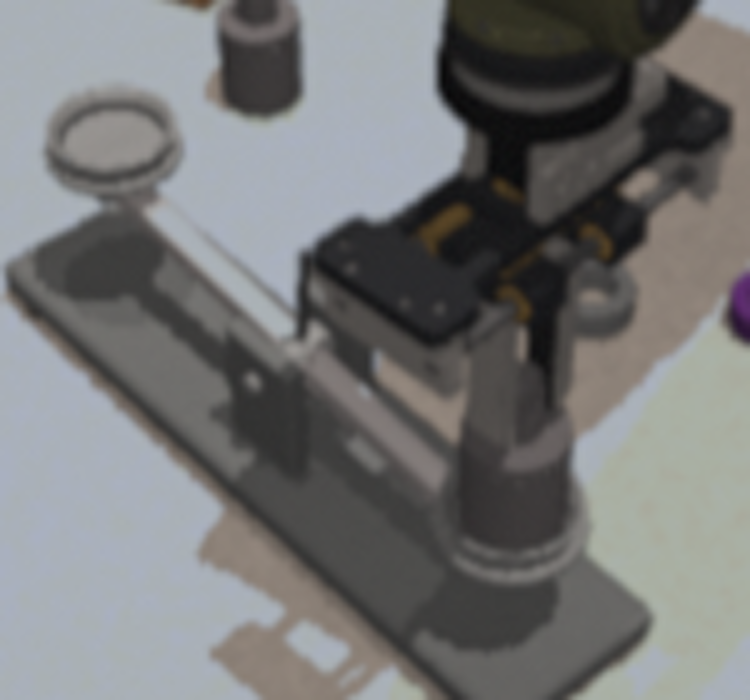

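Emit:
apply_moves(plan=[0, 0, 0, 0.0015, 0, 0.0003, 0, 0, 0, 0, 0.0015, 0, 0.0002, 0, 0, 0, 0, 0.001, 0, 0, 0, 0, 0, 0, 0, 0, 0, 0])

```text
clock: 8.35
eef_pos: [652.5, 117.7, 151.3]
eef_rot: [-1.361, 1.571, -2.932]
wrist_force: [-0.2, -0.3, -4.6]
finger_gap: 23.2
```

Run:
```python
from h import *
f=[]
for i in range(4): cam("top");f.append(st()["wrist_force"])
print(np.mean(f,0));go([652.2,117.5,150],0)
s=cam("scene");crop(s,170,150,320,290,5,"s6")
```

```text
[-0.09700388  0.17880438 -4.73024225]
t 8.55 tcp [652.5 117.7 151.5] turn [ 0. -0. -0.] shift(m) tool [ 0.0015 -0.0003  0.0002] | 0.002 F [-0.95  0.04 -4.83] gap 23.6
```

View pics/s6.png

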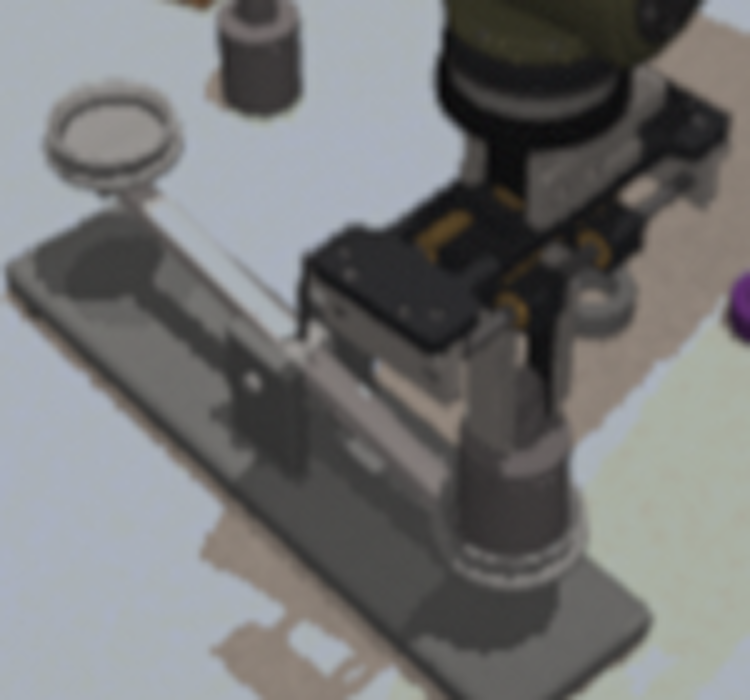

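Emit:
apply_moves(plan=[0, 0, 0, 0.001, -0.0002, 0, 0, 0, 0, 0, 0.0005, 0, 0, 0, 0, 0, 0, 0, 0, 0, 0])

```text
clock: 8.98
eef_pos: [652.5, 117.7, 150.4]
eef_rot: [1.674, 1.57, 0.103]
wrist_force: [0.2, 0.4, -0.4]
finger_gap: 23.4
```

Run:
```python
from h import *
f=[]
for i in range(3): cam("top");f.append(st()["wrist_force"])
print(np.mean(f,0));go([652.2,117.5,149],0)
```

```text
[-0.17456741  0.20786289 -0.25630681]
t 9.12 tcp [652.5 117.7 150.3] turn [-0.0001 -0.0001 -0.0006] shift(m) tool [ 0.0013 -0.0003  0.0002] | 0.001 F [-0.07  0.55 -0.13] gap 23.4
```

Emit:
apply_moves(plan=[0, 0, 0, 0.001, 0, 0, 0, 0, 0, 0, 0, 0, 0, 0])

```text
clock: 9.38
eef_pos: [652.6, 117.7, 149.5]
eef_rot: [1.707, 1.57, 0.137]
wrist_force: [-0.3, -0.7, 4.1]
finger_gap: 23.3
```

Run:
```python
from h import *
f=[]
for i in range(3): cam("top");f.append(st()["wrist_force"])
print(np.mean(f,0));go([652.2,117.5,149],0)
```

```text
[-0.32984988  0.34526432  4.44922193]
t 9.53 tcp [652.5 117.8 149.4] turn [ 0.     -0.0001 -0.0008] shift(m) tool [ 0.0004 -0.0003  0.0003] | 0.001 F [-0.54  0.73  4.59] gap 23.7
```

The stop is reached: wrist Fz went from -5 N to 0 at TCP z 150.3, then to +4.4 N 1 mm lower. Easing back to zero load and letting go.

Emit:
apply_moves(plan=[0, 0, 0, -0.001, 0, 0, 0, 0, 0, 0, 0, 0, 0, 0, 0, 0, 0, 0, 0, 0, 45, 0, 0, 0, 0, 0, 0, 45, 0, 0, 0, 0, 0, 0, 45])

```text
clock: 10.15
eef_pos: [652.2, 117.7, 149.7]
eef_rot: [-1.476, 1.57, -3.047]
wrist_force: [0.5, -0.4, 0.1]
finger_gap: 42.2
```

Emit:
apply_moves(plan=[0, 0, 0, -0.012, 0, 0, 45, 0, 0, 0, -0.03, 0, 0, 45, 0, 0, 0, -0.04, 0, 0, 70, 0, 0, 0, -0.02, 0, 0, 70])

```text
clock: 10.65
eef_pos: [652.7, 117.8, 255.5]
eef_rot: [1.694, 1.567, 0.123]
wrist_force: [0.2, -0.7, -1.1]
finger_gap: 58.9
```

Run:
```python
from h import *
go([458,-259.5,230],0)
s=cam("scene");crop(s,170,130,320,290,4.5,"s7")
```

```text
t 10.65 tcp [652.7 117.8 255.5] turn [ 0.0001 -0.0004 -0.0036] shift(m) tool [ 0.0246 -0.1948  0.3773] | 0.425 F [ 0.22 -0.73 -1.12] gap 58.9
```

View pics/s7.png

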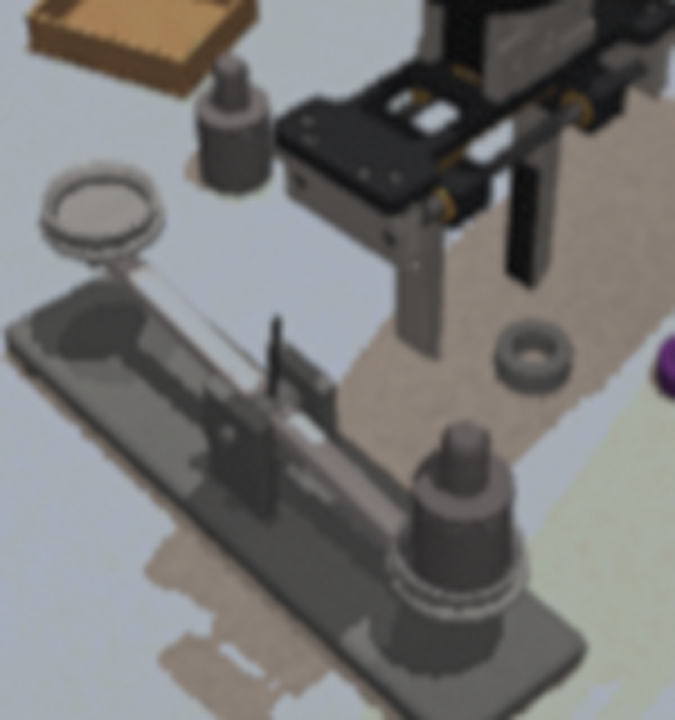

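The canister stands upright in the collar with the left pan fully down. Going to the second canister.

Emit:
apply_moves(plan=[0, 0, 0, 0, -0.0244, 0.0472, 70, 0, 0, 0, 0, -0.0244, 0.0472, 70, 0, 0, 0, 0, -0.0244, 0.0472, 70, 0, 0, 0, 0, -0.0244, 0.0472, 70, 0, 0, 0, 0, -0.0244, 0.0472, 70])

```text
clock: 11.32
eef_pos: [529.3, -119.6, 252.1]
eef_rot: [1.167, 1.57, -0.404]
wrist_force: [0.6, -1.1, 0.2]
finger_gap: 65.5
```

Emit:
apply_moves(plan=[0, 0, 0, 0, -0.0244, 0.0472, 70, 0, 0, 0, 0.02, -0.0244, 0.0472, 70, 0, 0, 0, 0.03, -0.0244, 0.0472, 70, 0, 0, 0, 0.03, 0, 0, 70, 0, 0, 0, 0, 0, 0, 70])

```text
clock: 11.95
eef_pos: [456.2, -259.7, 170.5]
eef_rot: [-2.166, 1.567, 2.546]
wrist_force: [0.2, 0.1, 0.9]
finger_gap: 65.8
```

Run:
```python
from h import *
cam("top");cam("top")
go([458,-259.5,65],0)
c=cam("wrist");crop(c,0,0,512,384,1.5,"w8");crop(c,215,140,310,230,8,"w8b")
np.save("w8.npy",np.hstack([c["R"],c["p"][:,None]]))
```

```text
t 12.05 tcp [ 457.6 -259.7  173. ] turn [ 0.0006  0.0005 -0.0008] shift(m) tool [ 0.108   0.0003 -0.0003] | 0.108 F [0.41 0.3  0.46] gap 65.8
```

View pics/w8.png

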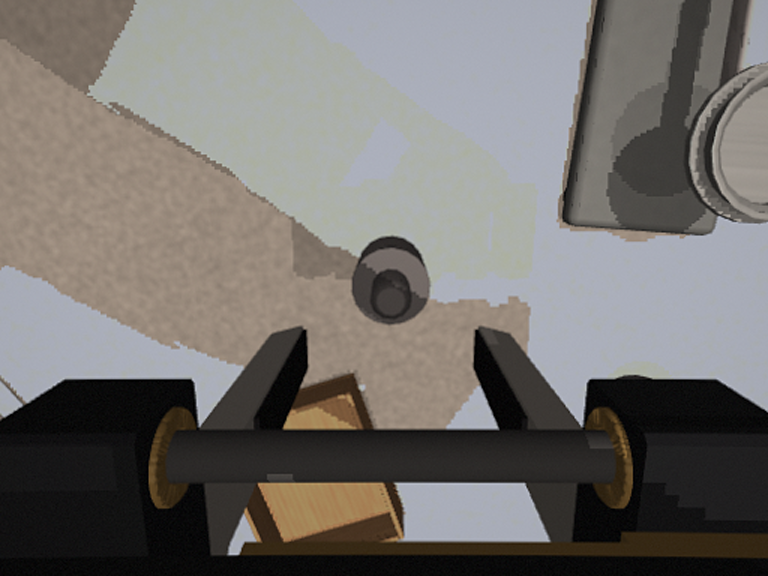

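View pics/w8b.png

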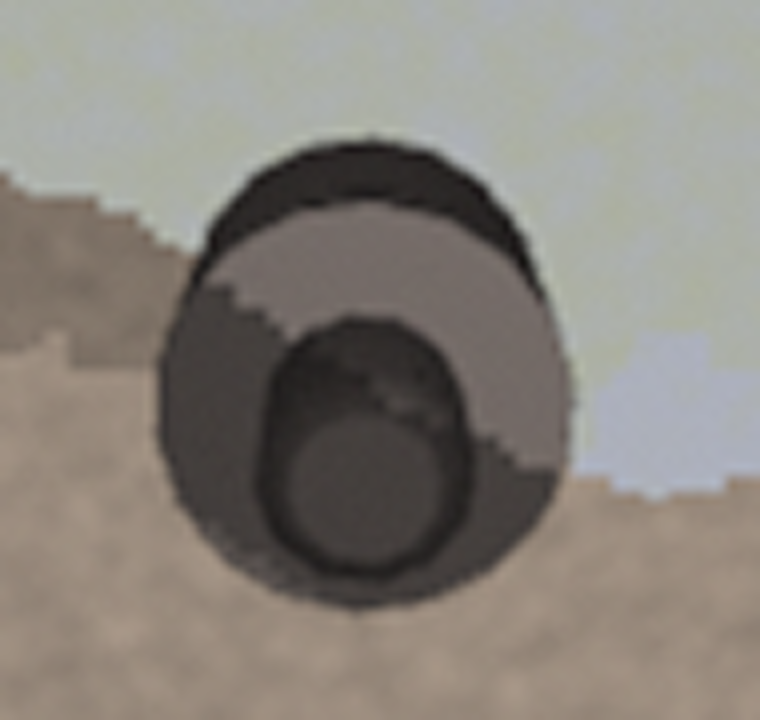

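Only the grey canister is near the jaws, with its neck top at pixel (260.1,200.8). The box is to the lower left.

Run:
```python
from h import *
c=cam("wrist");u=(260.1,200.75)
A=np.load("w8.npy");c0=dict(c,R=A[:,:3],p=A[:,3]);s=cam("scene")
S=lambda x,y:((x+.5)/3.3-.5+170,(y+.5)/3.3-.5+130)
print(onz(c0,u,94),tri(c0,u,s,S(168,47)))
crop(c,215,140,310,230,8,"w8c");p=onz(c,u,94);print(p)
go([p[0],p[1],65],0)
```

```text
[ 456.87567109 -262.55905364   94.        ] (array([ 456.17595834, -262.59878667,   90.54951046]), np.float64(2.241276350806457))
[ 457.20201479 -262.70570572   94.        ]
t 12.2 tcp [ 457.8 -259.7  173.3] turn [ 0.001   0.0011 -0.0017] shift(m) tool [ 0.1083 -0.0008  0.0029] | 0.108 F [ 0.31 -0.58  0.81] gap 65.8
```

View pics/w8c.png

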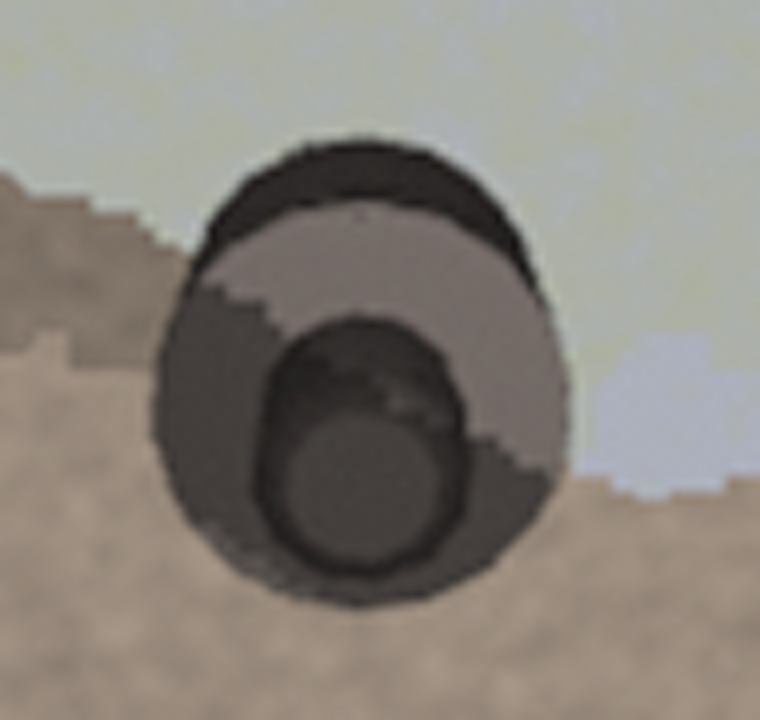

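Emit:
apply_moves(plan=[0, 0, 0, 0.03, -0.0008, 0.0028, 60, 0, 0, 0, 0.035, 0, 0, 60, 0, 0, 0, 0.028, 0, 0, 60, 0, 0, 0, 0.015, 0, 0, 50, 0, 0, 0, 0, 0, 0, 50])

```text
clock: 12.82
eef_pos: [456.4, -262.5, 63.9]
eef_rot: [-2.136, 1.57, 2.577]
wrist_force: [-0.7, 0.3, -0.0]
finger_gap: 47.2
```

Run:
```python
from h import *
go([457,-262.6,65],0)
```

```text
t 12.82 tcp [ 456.4 -262.5   63.9] turn [ 0.0004 -0.0003  0.0004] shift(m) tool [-0.0011  0.0006  0.0001] | 0.001 F [-0.73  0.26 -0.01] gap 47.2
```

Emit:
apply_moves(plan=[0, 0, 0, 0, 0, 0, 0, 0, 0, 0, 0, 0, 0, 0, 0, 0, 0, 0, 0, 0, 0, 0, 0, 0, 0, 0, 0, 0], force=25)

```text
clock: 13.32
eef_pos: [456.7, -262.9, 64.6]
eef_rot: [0.992, 1.569, -0.578]
wrist_force: [1.7, -0.5, 4.6]
finger_gap: 22.9
```

Run:
```python
from h import *
go([457,-262.6,65],0)
```

```text
t 13.32 tcp [ 456.7 -262.9   64.6] turn [-0.      0.0007 -0.0011] shift(m) tool [-0.0004  0.0003 -0.0003] | 0.001 F [ 1.7  -0.48  4.61] gap 22.9
```

Emit:
apply_moves(plan=[0, 0, 0, -0.02, 0, 0, 0, 0, 0, 0, -0.045, 0, 0, 0, 0, 0, 0, -0.05, 0, 0, 0, 0, 0, 0, -0.045, 0, 0, 0, 0, 0, 0, 0, 0.03, -0.006, 0])

```text
clock: 13.95
eef_pos: [486.8, -257.6, 227.8]
eef_rot: [0.974, 1.565, -0.599]
wrist_force: [-0.4, -0.0, -3.5]
finger_gap: 23.1
```

Emit:
apply_moves(plan=[0, 0, 0, 0, 0.035, -0.007, 0, 0, 0, 0, 0, 0.035, -0.007, 0, 0, 0, 0, 0, 0.021, -0.005, 0, 0, 0, 0, 0, 0, 0, 0])

```text
clock: 14.45
eef_pos: [577.8, -237.1, 222.7]
eef_rot: [-2.018, 1.569, 2.696]
wrist_force: [0.1, 0.3, -3.8]
finger_gap: 23.4
```

Run:
```python
from h import *
f=[]
for i in range(6): cam("top");f.append(st()["wrist_force"])
print(np.mean(f,0));go([578,-238,225],0)
c=cam("wrist");crop(c,0,0,512,384,1.5,"w9")
c=cam("wrist");crop(c,265,70,375,175,7,"w9b");go([578,-238,225],0)
np.save("w9.npy",np.hstack([c["R"],c["p"][:,None]]))
```

```text
[-0.41919593 -0.11639134 -2.89896979]
t 14.75 tcp [ 576.8 -238.   224.2] turn [-0.0006  0.0001 -0.0001] shift(m) tool [-0.0008  0.0012  0.    ] | 0.001 F [-0.68  0.23 -3.67] gap 23.5
t 14.85 tcp [ 577.  -237.9  224.2] turn [-0.0005  0.0001 -0.0002] shift(m) tool [-0.0008  0.001   0.0001] | 0.001 F [ 0.05  0.51 -3.51] gap 23.5
```

View pics/w9.png

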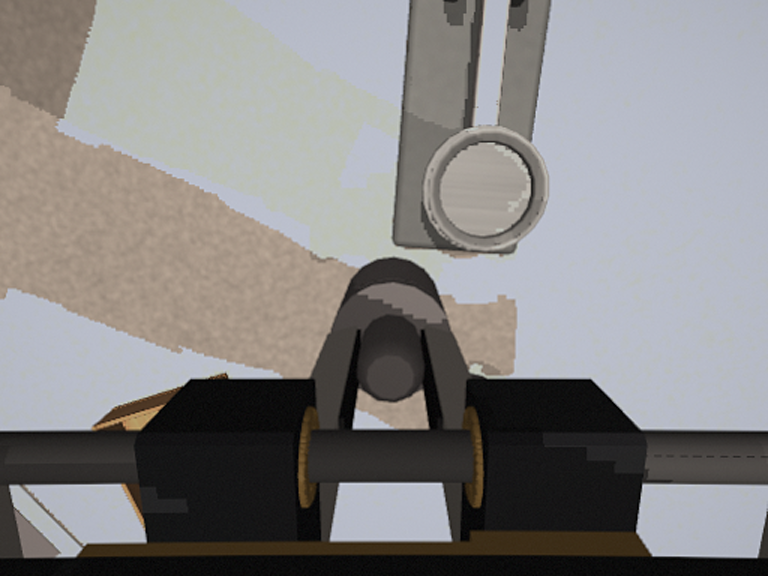

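View pics/w9b.png

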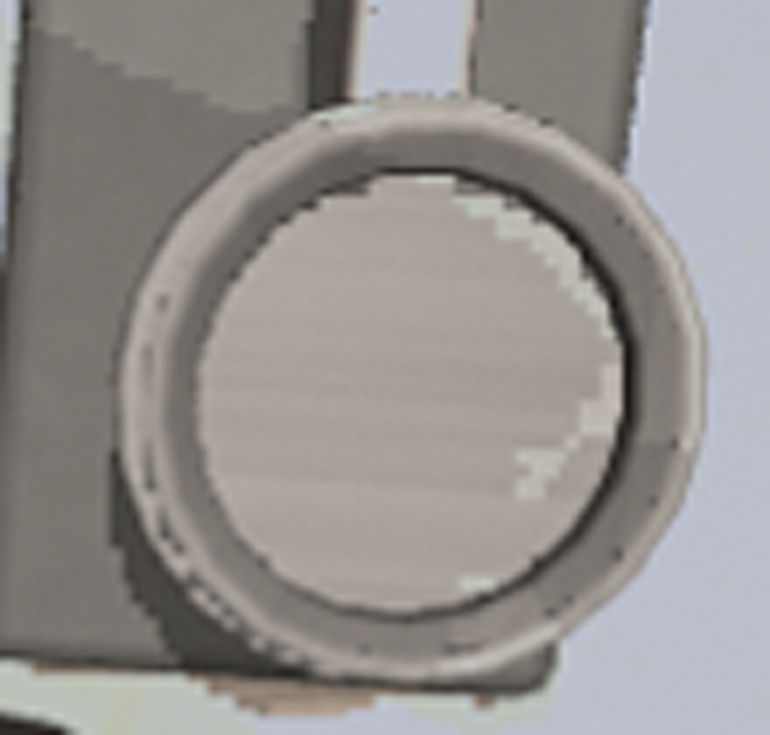

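Run:
```python
from h import *
A=np.load("w9.npy");c=cam("wrist");c0=dict(c,R=A[:,:3],p=A[:,3])
print(c0["p"],onz(c0,(323.9,125.6),121),onz(c0,(325.4,124.9),133), 436/7/c["K"][0,0]*(c0["p"][2]-121))
s=cam("scene");crop(s,170,150,220,200,12,"s9")
e=onz(c0,(323.9,125.6),121);print(proj(s,e+[0,0,12]),proj(s,e+[0,0,-6]))
```

```text
[ 575.90297604 -170.32784722  403.48095689] [ 631.36308988 -180.08050142  121.        ] [ 630.2190191  -179.10279077  133.        ] 55.06192622585119
[[190.91182029 173.80511526]] [[191.54450288 179.13878645]]
```

View pics/s9.png

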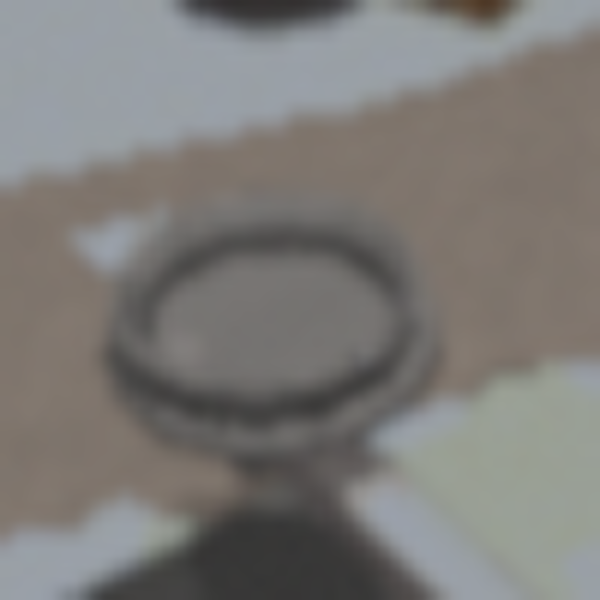

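Emit:
apply_moves(plan=[0, 0, 0, 0, 0.018, -0.0195, 0, 0, 0, 0, 0, 0.018, -0.0195, 0, 0, 0, 0, 0, 0.018, -0.0193, 0, 0, 0, 0, 0.012, 0, 0, 0, 0, 0, 0, 0.01, 0, 0, 0])

```text
clock: 15.58
eef_pos: [630.8, -179.7, 200.8]
eef_rot: [-1.686, 1.57, 3.026]
wrist_force: [-0.6, 0.1, -2.9]
finger_gap: 23.0
```

Run:
```python
from h import *
[cam("top") for i in range(3)]
go([631,-179.6,192],0)
s=cam("scene");crop(s,160,120,260,200,7,"s10")
c=cam("wrist");crop(c,0,0,512,384,1.5,"w10");go([631,-179.6,192],0)
```

```text
t 15.72 tcp [ 630.7 -180.   201.2] turn [-0.0009 -0.0003  0.0013] shift(m) tool [ 0.0092  0.0004 -0.0004] | 0.009 F [ 0.79 -0.61 -2.24] gap 23.4
t 15.82 tcp [ 631.2 -179.9  202.4] turn [-0.0007  0.0002 -0.0005] shift(m) tool [ 0.0104 -0.0002 -0.0003] | 0.01 F [ 0.24 -0.42 -1.91] gap 23.4
```

View pics/s10.png

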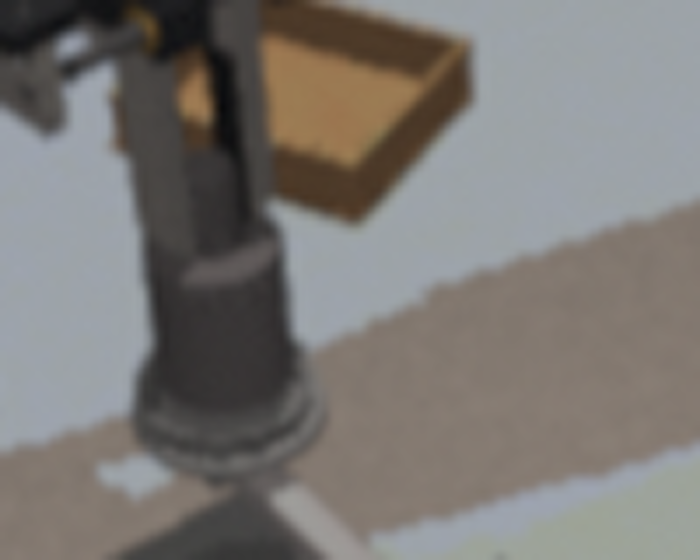

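View pics/w10.png

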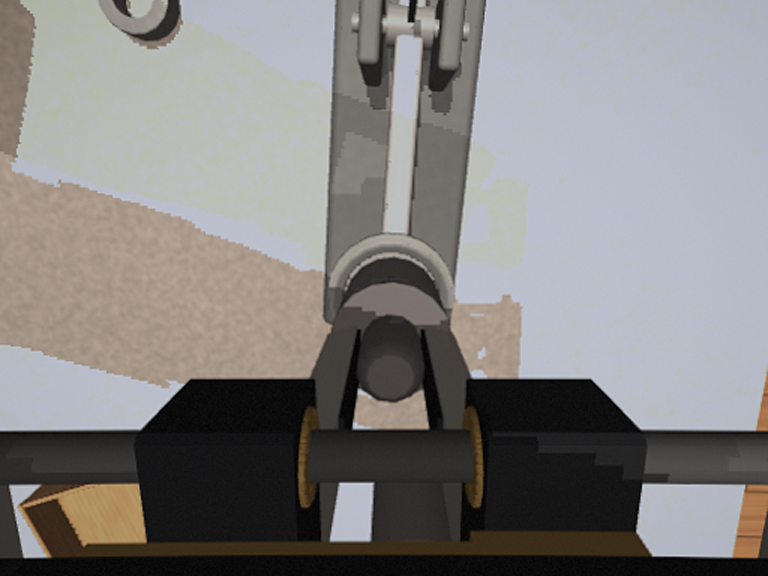

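Both views show the canister centred over the right collar: in the wrist view the collar is at column 391 and the canister at 392. Lowering gently.

Emit:
apply_moves(plan=[0, 0, 0, 0.004, 0, -0.0003, 0, 0, 0, 0, 0.004, 0, 0, 0, 0, 0, 0, 0.003, 0, 0, 0, 0, 0, 0, 0.002, 0, 0, 0, 0, 0, 0, 0, 0, 0, 0])

```text
clock: 16.45
eef_pos: [631.4, -179.2, 189.3]
eef_rot: [1.1, 1.57, -0.47]
wrist_force: [-0.5, -0.2, 2.3]
finger_gap: 23.4
```

Emit:
apply_moves(plan=[0, 0, 0, 0.001, 0, 0, 0, 0, 0, 0, 0.001, 0, 0, 0, 0, 0, 0, 0, 0, 0, 0])

```text
clock: 16.82
eef_pos: [631.4, -179.2, 186.9]
eef_rot: [0.718, 1.571, -0.853]
wrist_force: [0.5, -0.8, 2.0]
finger_gap: 23.5
```

Run:
```python
from h import *
f=[]
for i in range(4): cam("top");f.append(st()["wrist_force"])
print(np.mean(f,0));go([631,-179.6,186],0)
```

```text
[-0.77360757 -0.6163397   1.71679122]
t 17.02 tcp [ 631.4 -179.1  187. ] turn [-0.      0.0001 -0.0001] shift(m) tool [ 0.001  -0.0004  0.0005] | 0.001 F [ 0.03 -0.44  1.85] gap 23.2
```

Fz of +1.7 N equals the weight difference, so the canister is on the floor and I am just starting to lift the other pan. Easing back up slowly to zero load.

Emit:
apply_moves(plan=[0, 0, 0, -0.001, 0, 0, 0, 0, 0, 0, -0.001, 0, 0, 0, 0, 0, 0, 0, 0, 0, 0])

```text
clock: 17.4
eef_pos: [631.4, -179.0, 189.1]
eef_rot: [1.649, 1.571, 0.079]
wrist_force: [0.2, 0.1, 1.3]
finger_gap: 23.8
```

Run:
```python
from h import *
f=[]
for i in range(4): cam("top");f.append(st()["wrist_force"])
print(np.mean(f,0));go([631,-179.6,189],0)
s=cam("scene");crop(s,170,130,320,290,4.5,"s11")
```

```text
[-0.35482172 -0.22372781  1.12357641]
t 17.6 tcp [ 631.3 -179.1  188.9] turn [-0. -0.  0.] shift(m) tool [-0.0001 -0.0003  0.0005] | 0.001 F [-0.99 -0.64  1.06] gap 23.5
```

View pics/s11.png

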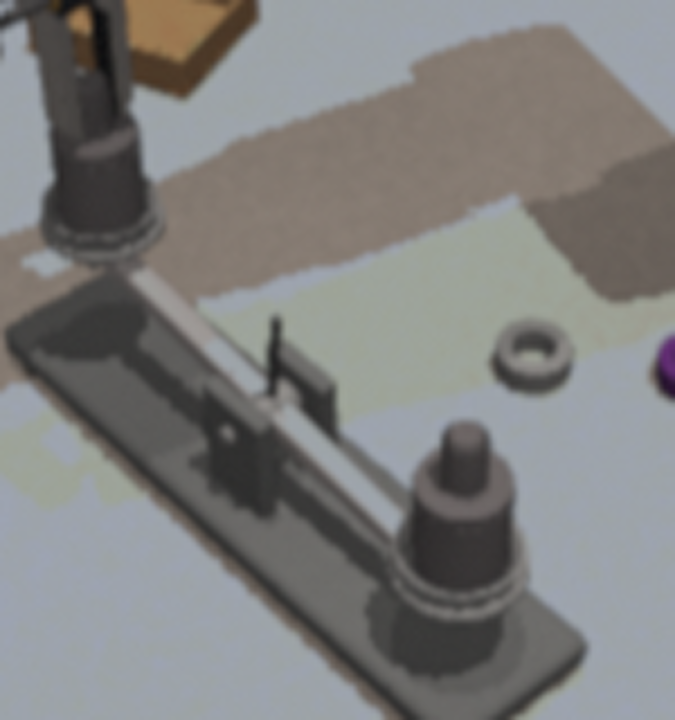

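Emit:
apply_moves(plan=[0, 0, 0, -0.0003, 0, 0, 0, 0, 0, 0, 0, 0, 0, 0])

```text
clock: 17.9
eef_pos: [631.3, -179.1, 189.3]
eef_rot: [-1.74, 1.571, 2.973]
wrist_force: [-0.3, -1.0, 0.7]
finger_gap: 23.7
```

Run:
```python
from h import *
f=[]
for i in range(5): cam("top");f.append(st()["wrist_force"])
print(np.mean(f,0));go([631,-179.6,189],0)
```

```text
[-0.78640127 -0.52027525  1.67862776]
t 18.15 tcp [ 631.3 -179.1  189.3] turn [ 0. -0. -0.] shift(m) tool [ 0.0003 -0.0003  0.0005] | 0.001 F [-0.45  0.11  1.63] gap 23.4
```

Run:
```python
from h import *
s=cam("scene");K=10
im=cv2.resize(s["image"][145:195,170:225,::-1],None,fx=K,fy=K,interpolation=cv2.INTER_CUBIC)
def circ(cx,cy,z,r,col,im,x0,y0):
    a=np.linspace(0,2*np.pi,40);P=np.stack([cx+r*np.cos(a),cy+r*np.sin(a),0*a+z],1)
    p=(proj(s,P)-[x0,y0]+.5)*K
    cv2.polylines(im,[p.astype(np.int32)],True,col,1)
tc=st()["eef_pos"];foot=tc[2]-64.6
for x,y,z,r,c in[(tc[0],tc[1],foot+60,25,(0,0,255)),(631,-179.6,foot+12,30.5,(0,255,0)),(631,-179.6,133.5,30.5,(255,0,0))]:circ(x,y,z,r,c,im,170,145)
cv2.imwrite("pics/s12.png",im)
im=cv2.resize(s["image"][220:275,245:300,::-1],None,fx=K,fy=K,interpolation=cv2.INTER_CUBIC)
for x,y,z,r,c in[(652.5,117.5,145,25,(0,0,255)),(652.5,117.5,97,30.5,(0,255,0))]:circ(x,y,z,r,c,im,245,220)
cv2.imwrite("pics/s13.png",im)
```

```text
(no output)
```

View pics/s12.png

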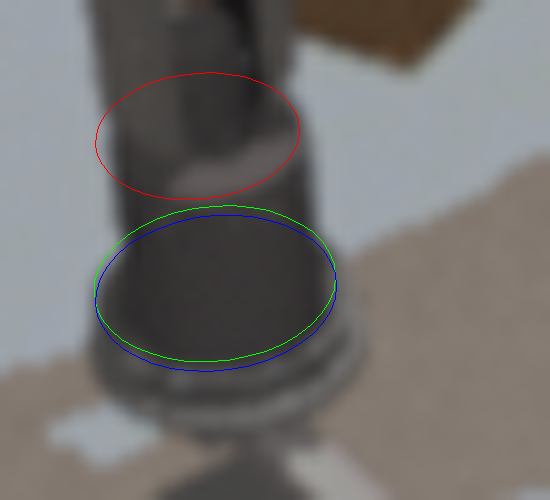

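View pics/s13.png

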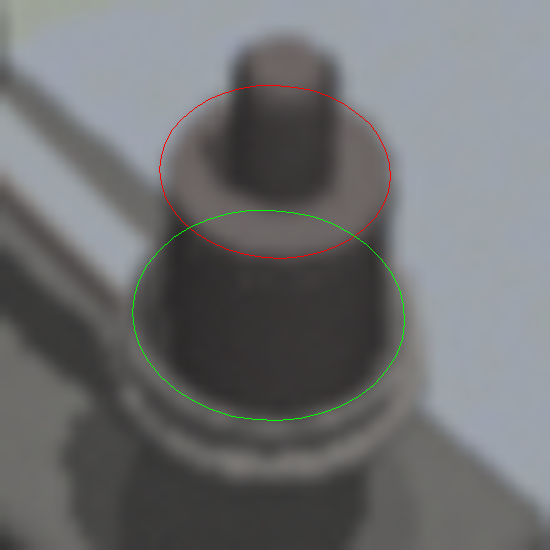

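The crops show the body sitting inside the collar: shoulder to pan-edge is 220 px, against 219 px expected when seated. Lateral forces are under 1 N, so it isn't wedged. Easing up a little more until the load drops.

Emit:
apply_moves(plan=[0, 0, 0, -0.0005, 0, 0, 0, 0, 0, 0, 0, 0, 0, 0])

```text
clock: 18.45
eef_pos: [631.3, -179.1, 189.7]
eef_rot: [-2.276, 1.571, 2.436]
wrist_force: [-1.0, -1.4, 1.1]
finger_gap: 23.3
```

Run:
```python
from h import *
f=[]
for i in range(5): cam("top");f.append(st()["wrist_force"])
print(np.mean(f,0));go([631,-179.6,189],0)
```

```text
[-0.5014345  -0.87177783  0.97115114]
t 18.7 tcp [ 631.3 -179.1  189.7] turn [ 0. -0.  0.] shift(m) tool [ 0.0007 -0.0003  0.0005] | 0.001 F [-0.18 -1.03  0.88] gap 23.4
```

Emit:
apply_moves(plan=[0, 0, 0, -0.0004, 0, 0, 0, 0, 0, 0, 0, 0, 0, 0])

```text
clock: 18.95
eef_pos: [631.3, -179.1, 190.0]
eef_rot: [-1.851, 1.571, 2.861]
wrist_force: [-0.3, -0.9, 0.3]
finger_gap: 23.3
```

Run:
```python
from h import *
f=[]
for i in range(5): cam("top");f.append(st()["wrist_force"])
print(np.mean(f,0));go([631,-179.6,189],0)
```

```text
[-0.05723092 -0.43501587 -0.32506745]
t 19.2 tcp [ 631.3 -179.1  190.1] turn [-0.     -0.      0.0001] shift(m) tool [ 0.0011 -0.0003  0.0005] | 0.001 F [-0.29 -0.73 -0.81] gap 23.6
```

Run:
```python
from h import *
c=cam("wrist");s=st();K=4;x0,y0,x1,y1=190,150,330,270
im=cv2.resize(c["image"][y0:y1,x0:x1,::-1],None,fx=K,fy=K,interpolation=cv2.INTER_CUBIC)
tc=s["eef_pos"]
a=np.linspace(0,2*np.pi,60)
for off,col in[(4.6,(0,0,255)),(8.2,(0,255,0))]:
    for r,h in[(25,0),(9.7,34)]:
        P=np.stack([tc[0]+r*np.cos(a),tc[1]+r*np.sin(a),0*a+tc[2]-off+h],1)
        cv2.polylines(im,[((proj(c,P)-[x0,y0]+.5)*K).astype(np.int32)],True,col,1)
cv2.imwrite("pics/w14.png",im)
```

```text
(no output)
```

View pics/w14.png

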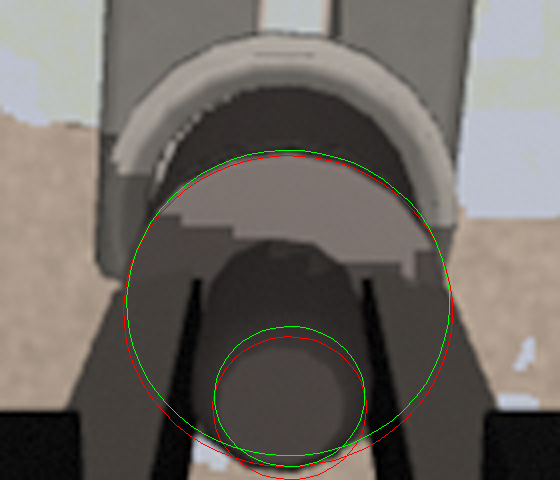

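Run:
```python
from h import *
s=cam("scene");K=13
a=cv2.resize(s["image"][150:195,175:215,::-1],None,fx=K,fy=K,interpolation=cv2.INTER_CUBIC)
b=cv2.resize(s["image"][223:268,250:290,::-1],None,fx=K,fy=K,interpolation=cv2.INTER_CUBIC)
im=np.hstack([a,b]);im=cv2.resize(im,None,fx=.75,fy=.75)
im=cv2.convertScaleAbs(im,alpha=1.8,beta=0)
cv2.imwrite("pics/s15.png",im);print(im.shape)
# vertical px: shoulder front tip vs. rim-inner front, rim outer
for n,(x,y,f) in {"R":(631.3,-179.1,121.7),"L":(652.5,117.5,84.5)}.items():
    v=s["p"][:2]-[x,y];v/=np.linalg.norm(v)
    q=lambda r,z:proj(s,[x+v[0]*r,y+v[1]*r,f+z])[0]
    print(n,[np.round((q(r,z)-q(25,60))*9.75,1) for r,z in[(30.5,12),(35,12),(35,0)]],np.round((q(25,61)-q(25,60))*9.75,2))
```

```text
(439, 780, 3)
R [array([ 18.8, 158.9]), array([ 20.1, 170.4]), array([ 24.3, 205.4])] [-0.37 -3.11]
L [array([ -7.3, 158. ]), array([ -8.1, 173.8]), array([ -9.6, 207.1])] [ 0.14 -2.99]
```

View pics/s15.png

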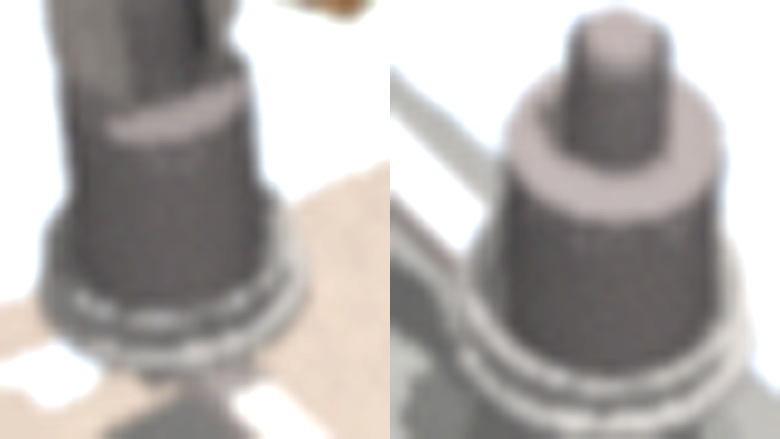

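Two checks disagree with "seated". The contact height is TCP 190, while about 186.5 is expected. The shoulder-to-rim distance is 175 px on the right against 163 px on the left, about 3.5 mm too high. The foot is riding on the collar's flare, and the small side force (-x, -y) says the canister is off towards +x/+y. I'm shifting it in that direction while still holding it.

Emit:
apply_moves(plan=[0, 0, 0, 0, -0.001, 0.0007, 0, 0, 0, 0, 0, -0.0005, 0.0003, 0, 0, 0, 0, 0, 0, 0, 0])

```text
clock: 19.68
eef_pos: [629.7, -180.1, 189.9]
eef_rot: [-1.833, 1.57, 2.879]
wrist_force: [0.3, 0.1, -3.0]
finger_gap: 23.2
```

Run:
```python
from h import *
f=[]
for i in range(5): cam("top");f.append(st()["wrist_force"])
print(np.mean(f,0));go([629.8,-180,187],0)
```

```text
[-0.18711781 -0.13677398 -2.85754158]
t 19.93 tcp [ 629.8 -180.1  190.1] turn [-0.     -0.      0.0002] shift(m) tool [ 0.0031 -0.     -0.0001] | 0.003 F [-0.05 -0.21 -3.27] gap 23.5
```

Confirmed: the load went back to the full -2.9 N, so the canister is now free of the flare. Lowering further in small steps.

Emit:
apply_moves(plan=[0, 0, 0, 0.001, 0, 0, 0, 0, 0, 0, 0.001, 0, 0, 0, 0, 0, 0, 0, 0, 0, 0])

```text
clock: 20.3
eef_pos: [629.8, -180.1, 188.0]
eef_rot: [-1.958, 1.571, 2.754]
wrist_force: [1.1, 0.5, -2.7]
finger_gap: 23.4
```

Run:
```python
from h import *
f=[]
for i in range(3): cam("top");f.append(st()["wrist_force"])
print(np.mean(f,0));go([629.8,-180,187],0)
```

```text
[-0.22951685  0.07747176 -2.95320456]
t 20.45 tcp [ 629.9 -180.1  188.2] turn [-0.     -0.0001 -0.    ] shift(m) tool [ 0.0012 -0.0001 -0.0001] | 0.001 F [ 0.73 -0.29 -2.52] gap 23.4
```

Emit:
apply_moves(plan=[0, 0, 0, 0.0007, 0, 0, 0, 0, 0, 0, 0, 0, 0, 0])

```text
clock: 20.7
eef_pos: [629.8, -180.1, 187.3]
eef_rot: [-1.817, 1.571, 2.896]
wrist_force: [-0.1, -0.5, -2.9]
finger_gap: 23.6
```

Run:
```python
from h import *
f=[]
for i in range(3): cam("top");f.append(st()["wrist_force"])
print(np.mean(f,0));go([629.8,-180,187],0)
```

```text
[ 0.52159601 -0.10711814 -2.80386509]
t 20.85 tcp [ 629.8 -180.1  187.4] turn [ 0. -0.  0.] shift(m) tool [ 0.0004 -0.     -0.0001] | 0.0 F [ 1.13 -0.71 -2.25] gap 23.3
```

Emit:
apply_moves(plan=[0, 0, 0, 0.0006, 0, 0, 0, 0, 0, 0, 0, 0, 0, 0])

```text
clock: 21.1
eef_pos: [629.8, -180.1, 186.8]
eef_rot: [-1.884, 1.571, 2.828]
wrist_force: [0.7, -0.7, -3.3]
finger_gap: 23.2
```

Run:
```python
from h import *
f=[]
for i in range(3): cam("top");f.append(st()["wrist_force"])
print(np.mean(f,0));go([629.8,-180,187],0)
```

```text
[ 0.01331278  0.15681372 -2.79327529]
t 21.25 tcp [ 629.8 -180.1  186.8] turn [0. 0. 0.] shift(m) tool [-0.0002 -0.     -0.0001] | 0.0 F [ 0.01 -0.08 -2.71] gap 23.8
```

Emit:
apply_moves(plan=[0, 0, 0, 0.0004, 0, 0, 0, 0, 0, 0, 0, 0, 0, 0])

```text
clock: 21.5
eef_pos: [629.8, -180.1, 186.4]
eef_rot: [-1.618, 1.571, 3.094]
wrist_force: [0.1, 0.1, -3.5]
finger_gap: 23.7
```

Run:
```python
from h import *
f=[]
for i in range(3): cam("top");f.append(st()["wrist_force"])
print(np.mean(f,0));go([629.8,-180,187],0)
```

```text
[-0.39200276 -0.30871881 -3.1926027 ]
t 21.65 tcp [ 629.8 -180.1  186.4] turn [ 0.     -0.      0.0001] shift(m) tool [-0.0006 -0.     -0.0001] | 0.001 F [-0.99 -0.41 -3.77] gap 23.4
```

Emit:
apply_moves(plan=[0, 0, 0, 0.0005, 0, 0, 0, 0, 0, 0, 0, 0, 0, 0])

```text
clock: 21.9
eef_pos: [629.8, -180.1, 185.9]
eef_rot: [0.778, 1.571, -0.793]
wrist_force: [-0.0, -0.4, -2.4]
finger_gap: 23.4
```

Run:
```python
from h import *
f=[]
for i in range(3): cam("top");f.append(st()["wrist_force"])
print(np.mean(f,0));go([629.8,-180,187],0)
```

```text
[ 0.06282599  0.19320064 -2.60367512]
t 22.05 tcp [ 629.8 -180.1  186. ] turn [-0.  0. -0.] shift(m) tool [-0.001  -0.     -0.0001] | 0.001 F [ 0.02 -0.37 -2.49] gap 23.4
```

Emit:
apply_moves(plan=[0, 0, 0, 0.0005, 0, 0, 0, 0, 0, 0, 0, 0, 0, 0])

```text
clock: 22.3
eef_pos: [629.9, -180.1, 185.5]
eef_rot: [1.027, 1.571, -0.544]
wrist_force: [0.7, 0.0, -2.9]
finger_gap: 23.1
```

Run:
```python
from h import *
f=[]
for i in range(3): cam("top");f.append(st()["wrist_force"])
print(np.mean(f,0));go([629.8,-180,187],0)
```

```text
[ 0.45102573 -0.34579431 -2.47765915]
t 22.45 tcp [ 629.9 -180.1  185.5] turn [-0.      0.0001 -0.0001] shift(m) tool [-0.0015 -0.0001 -0.0001] | 0.002 F [ 0.15 -0.63 -2.18] gap 23.3
```

Emit:
apply_moves(plan=[0, 0, 0, 0.0005, 0, 0, 0, 0, 0, 0, 0, 0, 0, 0])

```text
clock: 22.7
eef_pos: [629.9, -180.1, 185.1]
eef_rot: [1.14, 1.571, -0.43]
wrist_force: [0.5, 0.3, -1.4]
finger_gap: 23.4
```

Run:
```python
from h import *
f=[]
for i in range(3): cam("top");f.append(st()["wrist_force"])
print(np.mean(f,0));go([629.8,-180,187],0)
s=cam("scene");K=13
a=cv2.resize(s["image"][150:195,175:215,::-1],None,fx=K,fy=K,interpolation=cv2.INTER_CUBIC)
b=cv2.resize(s["image"][223:268,250:290,::-1],None,fx=K,fy=K,interpolation=cv2.INTER_CUBIC)
im=cv2.resize(np.hstack([a,b]),None,fx=.75,fy=.75)
cv2.imwrite("pics/s16.png",cv2.convertScaleAbs(im,alpha=1.8,beta=0))
```

```text
[ 0.30579344 -0.25942999 -1.16375531]
t 22.85 tcp [ 629.9 -180.1  185.1] turn [-0.      0.0001 -0.0002] shift(m) tool [-0.0019 -0.0001 -0.0001] | 0.002 F [ 0.21  0.26 -0.98] gap 23.2
```

View pics/s16.png

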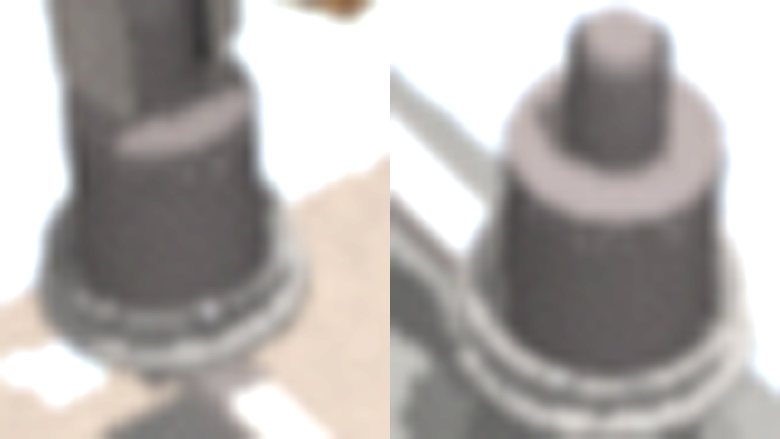

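The shoulder has dropped to y≈157 in the crop, so shoulder to rim is now 161 px, which matches seated. The left pan is unmoved. Fz is -1.2 N as the floor takes the load. One small step more, then release.

Emit:
apply_moves(plan=[0, 0, 0, 0.0003, 0, 0, 0, 0, 0, 0, 0, 0, 0, 0])

```text
clock: 23.15
eef_pos: [629.9, -180.1, 184.8]
eef_rot: [1.222, 1.571, -0.348]
wrist_force: [-0.3, -0.7, -0.2]
finger_gap: 23.3
```

Run:
```python
from h import *
f=[]
for i in range(4): cam("top");f.append(st()["wrist_force"])
print(np.mean(f,0));go([629.8,-180,187],0)
```

```text
[-0.01867358 -0.07043225  0.41070011]
t 23.35 tcp [ 629.9 -180.1  184.8] turn [-0.      0.0001 -0.0002] shift(m) tool [-0.0022 -0.0001 -0.0001] | 0.002 F [-0.04  0.27  0.78] gap 23.3
```

Emit:
apply_moves(plan=[0, 0, 0, 0, 0, 0, 45, 0, 0, 0, 0, 0, 0, 45, 0, 0, 0, 0, 0, 0, 45, 0, 0, 0, -0.01, 0, 0, 45])

```text
clock: 23.85
eef_pos: [629.6, -180.0, 194.3]
eef_rot: [-1.915, 1.569, 2.797]
wrist_force: [-0.1, 0.2, -0.0]
finger_gap: 42.2
```

Emit:
apply_moves(plan=[0, 0, 0, -0.03, 0, 0, 45, 0, 0, 0, -0.035, 0, 0, 75, 0, 0, 0, 0, 0, 0, 75])

```text
clock: 24.22
eef_pos: [630.6, -180.3, 263.4]
eef_rot: [1.241, 1.565, -0.33]
wrist_force: [-0.2, -0.5, -0.6]
finger_gap: 58.7
```

Run:
```python
from h import *
go([458,0,130],0)
s=cam("scene");crop(s,170,130,320,290,4.5,"s17")
```

```text
t 24.23 tcp [ 630.6 -180.3  263.4] turn [ 0.      0.0018 -0.0053] shift(m) tool [ 0.1322 -0.1733 -0.1806] | 0.283 F [-0.15 -0.5  -0.57] gap 58.7
```

View pics/s17.png

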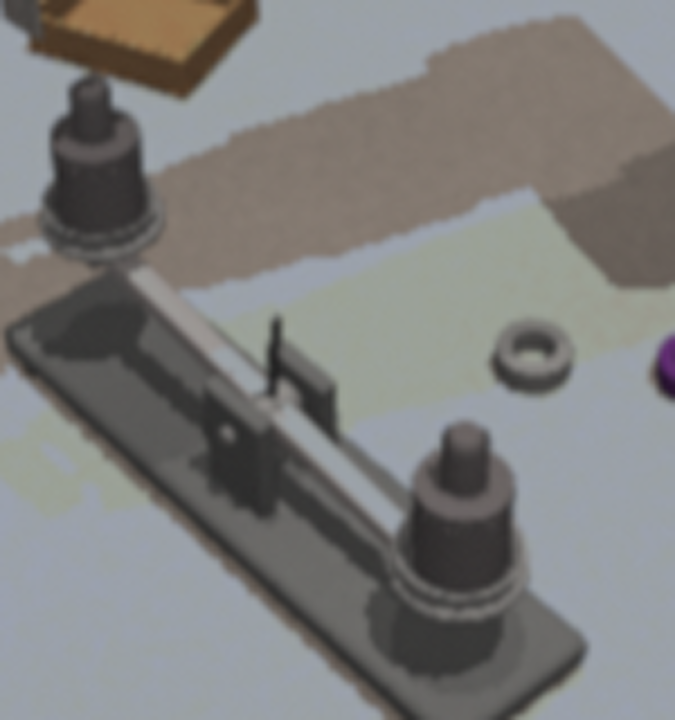

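Both canisters are upright and seated. The left pan is down, so the left canister is the heavier, which matches the force readings (5.0 N against 2.9 N). Next is the steel ring: the grey one, not the purple one.

Emit:
apply_moves(plan=[0, 0, 0, 0, -0.0345, -0.0363, 75, 0, 0, 0, 0, -0.0345, -0.0363, 75, 0, 0, 0, 0, -0.0345, -0.0363, 75, 0, 0, 0, 0, -0.0345, -0.0363, 75, 0, 0, 0, 0.03, -0.0345, -0.0363, 75])

```text
clock: 24.9
eef_pos: [456.5, 2.4, 229.9]
eef_rot: [1.524, 1.568, -0.048]
wrist_force: [0.8, 1.3, 0.8]
finger_gap: 70.8
```

Emit:
apply_moves(plan=[0, 0, 0, 0.05, 0, 0, 75, 0, 0, 0, 0.05, 0, 0, 75, 0, 0, 0, 0.02, 0, 0, 75, 0, 0, 0, 0, 0, 0, 75])

```text
clock: 25.4
eef_pos: [456.2, 1.5, 108.1]
eef_rot: [-1.635, 1.567, 3.078]
wrist_force: [0.1, -0.8, 1.4]
finger_gap: 70.5
```

Run:
```python
from h import *
cam("top");cam("top")
c=cam("wrist");crop(c,0,0,512,384,1.5,"w18");crop(c,205,130,315,230,7,"w18b")
np.save("w18.npy",np.hstack([c["R"],c["p"][:,None]]))
go([458,1,5],0)
```

```text
t 25.55 tcp [457.7   1.3 110.5] turn [-0.0001  0.0001 -0.0012] shift(m) tool [1.055e-01 1.000e-04 3.000e-04] | 0.106 F [-0.03 -0.19 -0.35] gap 70.2
```

View pics/w18.png

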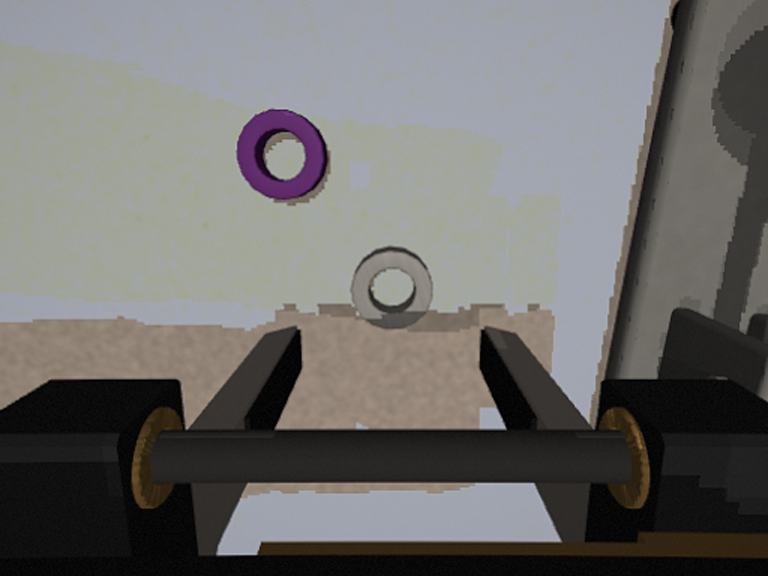

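View pics/w18b.png

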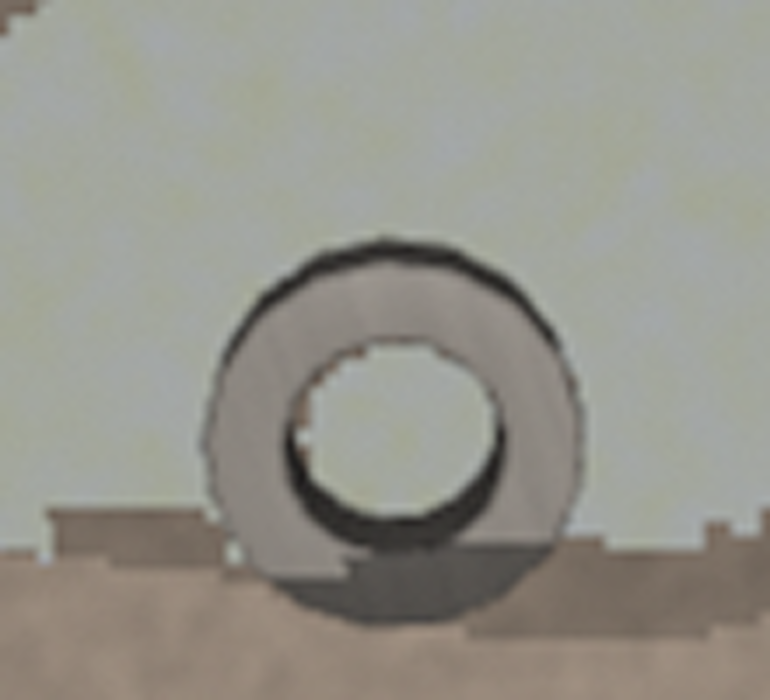

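Run:
```python
from h import *
A=np.load("w18.npy");c=cam("wrist");c0=dict(c,R=A[:,:3],p=A[:,3]);u=(260.8,192.8)
p=onz(c0,u,20);print(p, "diam",54/c["K"][0,0]*np.linalg.norm(p-c0["p"]))
s=cam("scene");S=lambda x,y:((x+.5)/4.5-.5+170,(y+.5)/4.5-.5+130)
print(tri(c0,u,s,S(534,345)))
go([p[0],p[1],4],0)
```

```text
[457.31661769   2.70881617  20.        ] diam 46.89031094657577
(array([457.12976888,   3.27711201,  20.61287293]), np.float64(0.8908127618103833))
t 25.65 tcp [457.8   1.4 110.6] turn [-0.      0.0001 -0.0016] shift(m) tool [ 0.1066 -0.0006 -0.0014] | 0.107 F [-0.23 -0.08  0.67] gap 70.4
```

Emit:
apply_moves(plan=[0, 0, 0, 0.035, -0.0005, -0.0013, 75, 0, 0, 0, 0.035, 0, 0, 75, 0, 0, 0, 0.025, 0, 0, 75, 0, 0, 0, 0.01, 0, 0, 75, 0, 0, 0, 0, 0, 0, 75])

```text
clock: 26.28
eef_pos: [457.1, 2.7, 5.0]
eef_rot: [1.375, 1.571, -0.196]
wrist_force: [-0.5, -0.2, 0.4]
finger_gap: 70.4
```

Run:
```python
from h import *
cam("top");go([457.3,2.7,4],0)
c=cam("wrist");crop(c,130,150,390,340,3,"w19")
```

```text
t 26.32 tcp [457.3   2.7   5.5] turn [-0.      0.0001 -0.001 ] shift(m) tool [ 0.0015 -0.     -0.    ] | 0.001 F [-0.44  0.45  0.87] gap 70.8
```

View pics/w19.png

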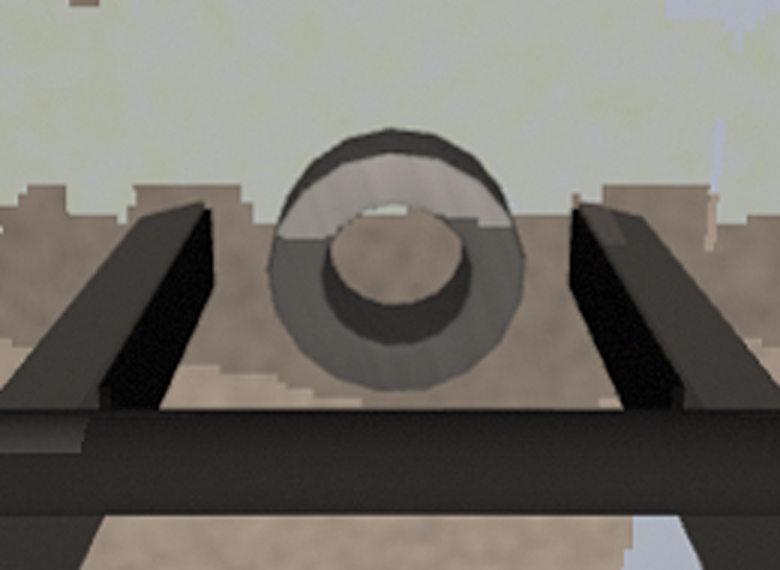

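The steel ring lies midway between the open fingers. Closing on it.

Emit:
apply_moves(plan=[0, 0, 0, 0.0005, 0, 0, 0, 0, 0, 0, 0, 0, 0, 0, 0, 0, 0, 0, 0, 0, 0, 0, 0, 0, 0, 0, 0, 0], force=15)

```text
clock: 26.88
eef_pos: [457.1, 2.7, 4.4]
eef_rot: [1.488, 1.57, -0.083]
wrist_force: [-0.8, -0.2, 4.8]
finger_gap: 48.6
```

Run:
```python
from h import *
cam("top");go([457.3,2.7,4],0)
c=cam("wrist");crop(c,190,150,330,270,5,"w20")
np.save("w20.npy",np.hstack([c["R"],c["p"][:,None]]))
```

```text
t 26.93 tcp [457.1   2.7   4.5] turn [-0.      0.     -0.0006] shift(m) tool [0.0005 0.0002 0.    ] | 0.001 F [-1.31  0.14  4.88] gap 47.8
```

View pics/w20.png

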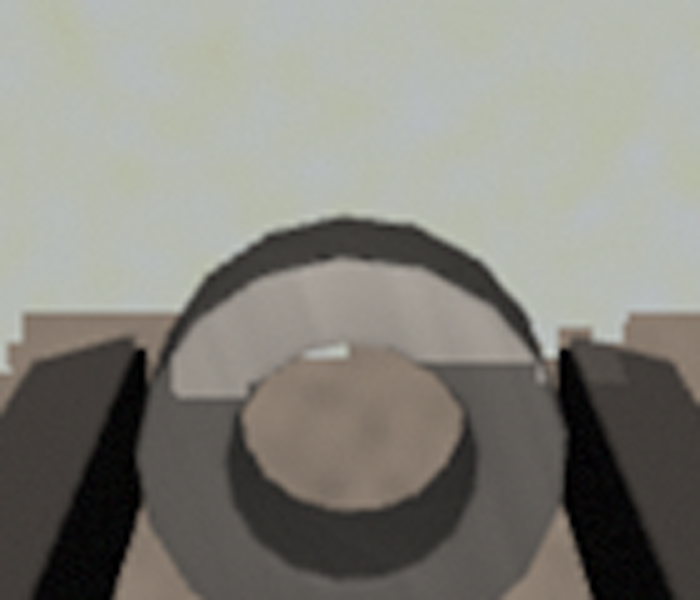

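Run:
```python
from h import *
A=np.load("w20.npy");c=cam("wrist");c0=dict(c,R=A[:,:3],p=A[:,3])
print(onz(c0,(259.8,241.6),20),onz(c0,(260.1,241.6),20))
```

```text
[456.01426243   2.49073723  20.        ] [456.178614     2.49063576  20.        ]
```

Emit:
apply_moves(plan=[0, 0, 0, -0.02, 0, 0, 0, 0, 0, 0, -0.05, 0, 0, 0, 0, 0, 0, -0.06, 0, 0, 0, 0, 0, 0, -0.06, 0, 0, 0, 0, 0, 0, -0.045, 0.02, -0.017, 0])

```text
clock: 27.65
eef_pos: [476.6, 19.4, 242.0]
eef_rot: [1.487, 1.569, -0.085]
wrist_force: [-0.6, 0.4, -0.4]
finger_gap: 48.3
```

Emit:
apply_moves(plan=[0, 0, 0, 0, 0.036, -0.031, 0, 0, 0, 0, 0, 0.036, -0.031, 0, 0, 0, 0, 0, 0.036, -0.031, 0, 0, 0, 0, 0, 0.005, -0.005, 0, 0, 0, 0, 0, 0, 0, 0])

```text
clock: 28.28
eef_pos: [589.5, 117.6, 238.6]
eef_rot: [-1.308, 1.57, -2.879]
wrist_force: [0.2, -0.1, -0.1]
finger_gap: 48.4
```

Run:
```python
from h import *
[cam("top") for i in range(4)]
c=cam("wrist");crop(c,0,0,512,384,1.5,"w21");crop(c,290,130,370,200,9,"w21b");
np.save("w21.npy",np.hstack([c["R"],c["p"][:,None]]))
go([590,117.7,240],0)
```

```text
t 28.52 tcp [589.5 117.1 239.7] turn [-0.0008 -0.     -0.0006] shift(m) tool [-0.0003  0.0005 -0.0006] | 0.001 F [-0.63  0.56 -0.98] gap 48.0
```

View pics/w21.png

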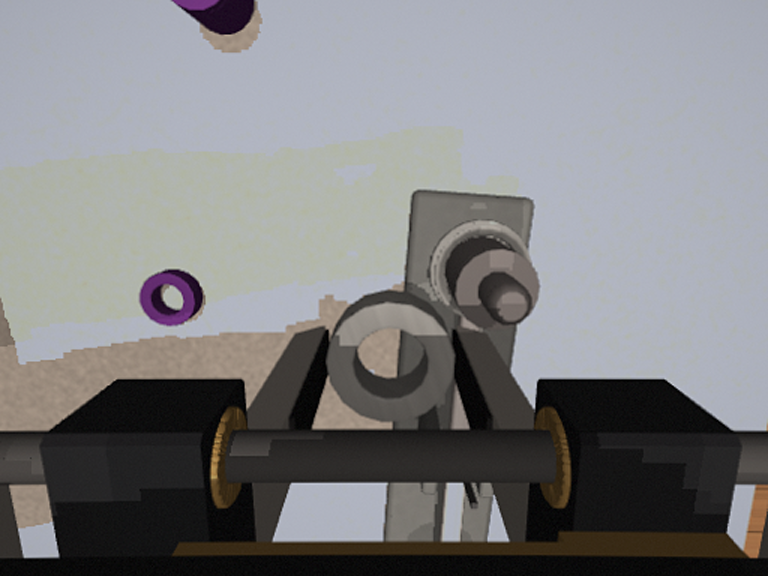

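View pics/w21b.png

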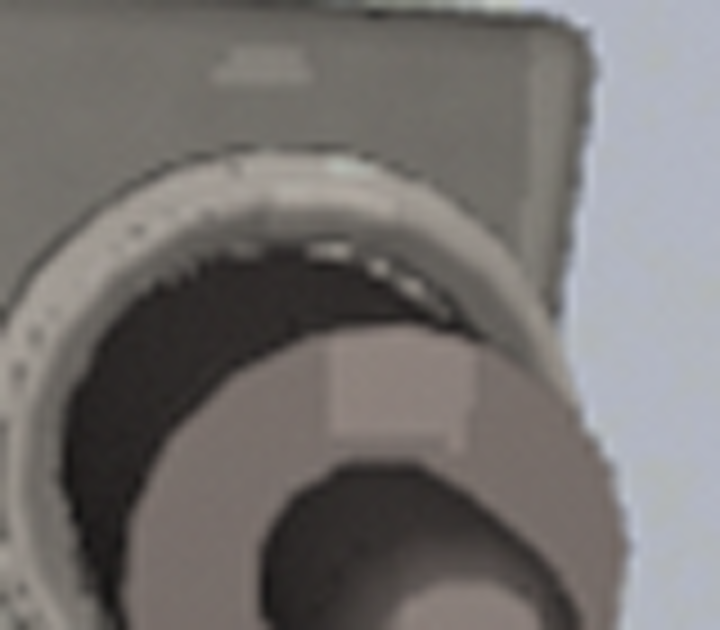

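Run:
```python
from h import *
c=cam("wrist");crop(c,300,150,370,230,9,"w22a");crop(c,205,185,315,285,7,"w22b")
np.save("w21.npy",np.hstack([c["R"],c["p"][:,None]]));print(st()["eef_pos"])
```

```text
[589.59962261 117.16915464 239.63469909]
```

View pics/w22a.png

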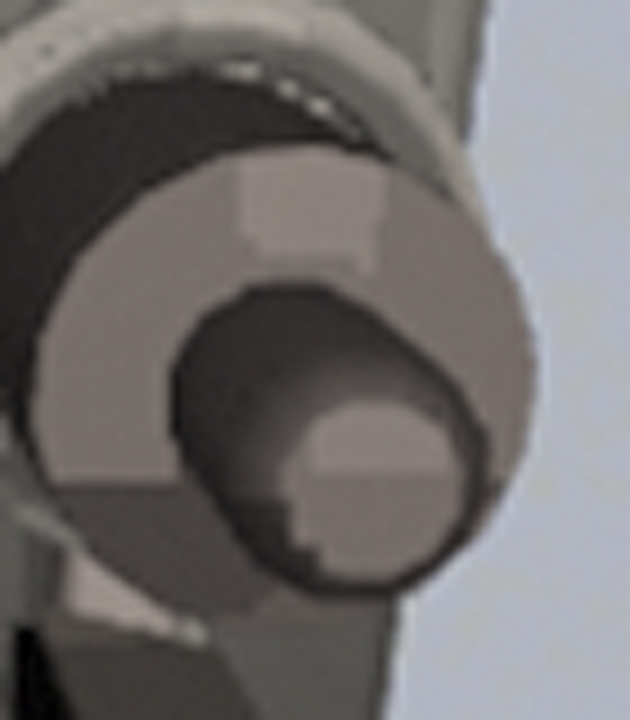

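View pics/w22b.png

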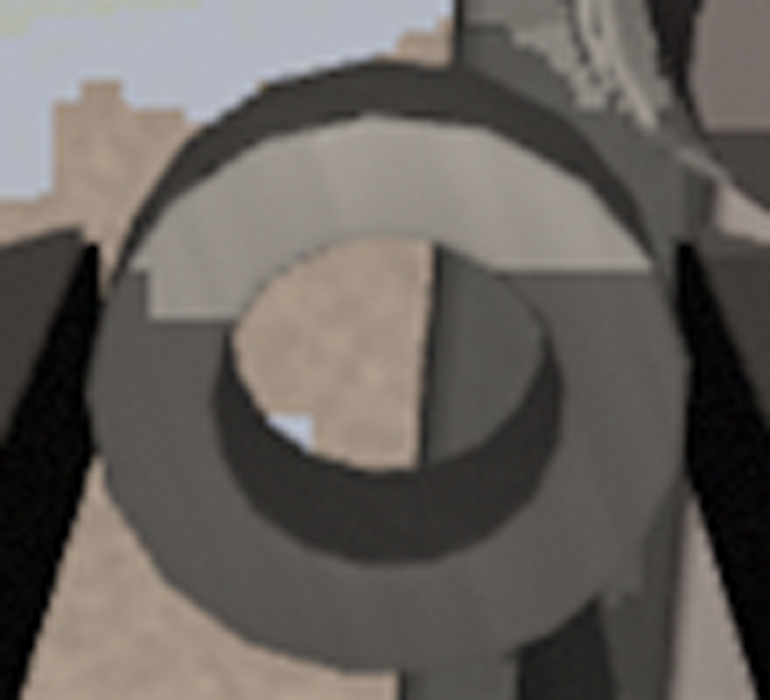

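Run:
```python
from h import *
A=np.load("w21.npy");c=cam("wrist");c0=dict(c,R=A[:,:3],p=A[:,3])
n=onz(c0,(341.3,204.1),178.7);print("neck",n)
tc=np.array([589.6,117.17,239.63])
for v in(241.6,240.9):
    r=onz(c0,(259.9,v),tc[2]+15.5);print("ring",r,r-tc)
S=lambda x,y:((x+.5)/4.5-.5+170,(y+.5)/4.5-.5+130)
s=cam("scene");print(tri(c0,(341.3,204.1),s,S(466,436)))
t=cam("top");crop(t,190,130,240,180,12,"t22")
```

```text
neck [652.03992725 116.41838503 178.7       ]
ring [588.48391005 116.83365924 255.13      ] [-1.11608995 -0.33634076 15.5       ]
ring [588.48429831 117.24326835 255.13      ] [-1.11570169  0.07326835 15.5       ]
(array([651.88507529, 117.36512915, 177.36504292]), np.float64(2.6755117104172386))
```

View pics/t22.png

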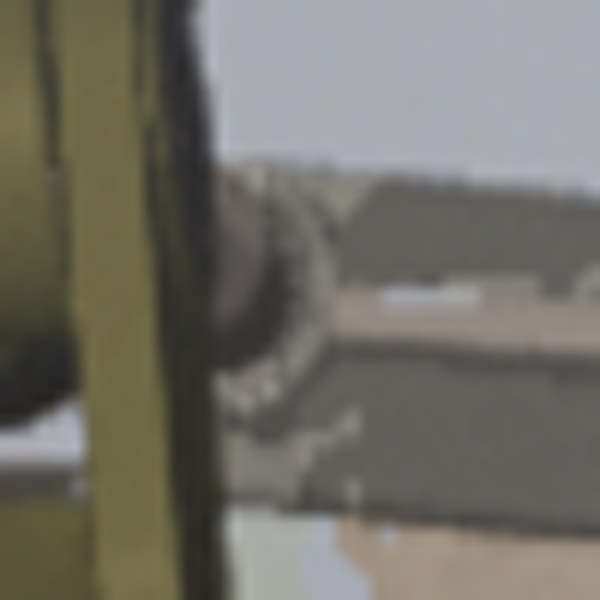

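Emit:
apply_moves(plan=[0, 0, 0, 0, 0.031, 0, 0, 0, 0, 0, 0.01, 0.0318, 0, 0, 0, 0, 0, 0.018, 0, 0, 0, 0, 0, 0, 0.015, 0, 0, 0, 0, 0, 0, 0, 0, 0, 0])

```text
clock: 29.35
eef_pos: [651.6, 117.7, 195.0]
eef_rot: [-1.435, 1.569, -3.005]
wrist_force: [-1.3, -1.1, -0.8]
finger_gap: 47.8
```

Run:
```python
from h import *
[cam("top") for i in range(3)]
c=cam("wrist");crop(c,205,155,315,285,6,"w23a")
np.save("w23.npy",np.hstack([c["R"],c["p"][:,None]]));go([652.4,117.1,192],0)
```

```text
t 29.55 tcp [652.7 117.8 197.3] turn [ 0.0001 -0.0002 -0.0015] shift(m) tool [ 0.0053 -0.0003  0.0007] | 0.005 F [ 0.02 -0.57 -0.68] gap 48.0
```

View pics/w23a.png

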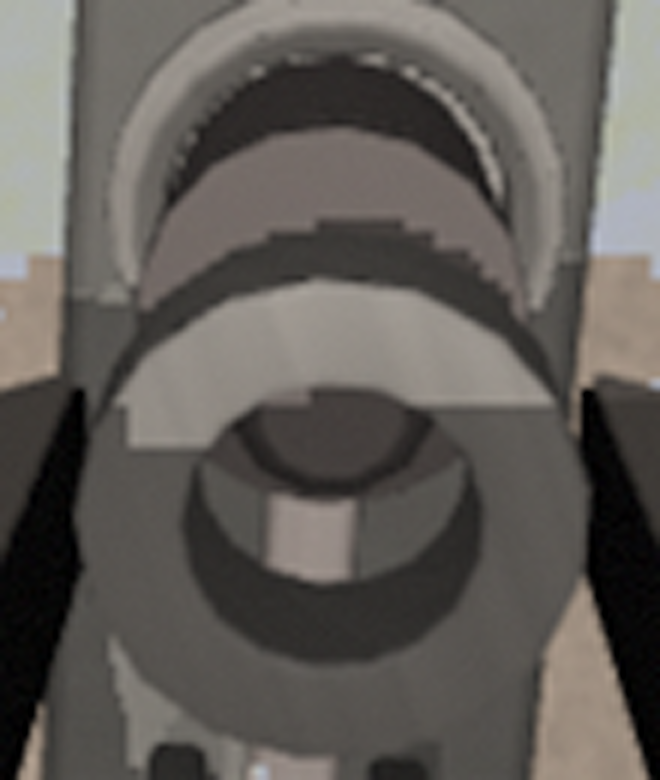

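Run:
```python
from h import *
A=np.load("w23.npy");c=cam("wrist");c0=dict(c,R=A[:,:3],p=A[:,3])
print(st()["eef_pos"])
p=onz(c0,(205+338/6-.5,155+497/6-.5),173.7);print("r12 edge -> centre y",p+[0,12,0])
p=onz(c0,(205+338/6-.5,155+475/6-.5),178.7);print("r8 edge -> centre y",p+[0,8,0])
# shoulder far edge at crop y=127
p=onz(c0,(205+335/6-.5,155+127/6-.5),144.5);print("shoulder far",p-[0,25,0])
r=onz(c0,(205+332/6-.5,155+525/6-.5),197.3+15.5);print("ring",r)
```

```text
[652.72017979 117.76522411 197.16825259]
r12 edge -> centre y [652.2769608  116.49855001 173.7       ]
r8 edge -> centre y [652.25201642 117.06099458 178.7       ]
shoulder far [652.01204228 116.35142949 144.5       ]
ring [651.54883748 117.37031866 212.8       ]
```

Through the ring's hole the neck top is visible, slightly right of and above the hole centre. The neck is about 0.6 mm further in x and 0.8 mm less in y than the ring. Correcting that and lowering onto the neck.

Emit:
apply_moves(plan=[0, 0, 0, 0.003, 0.0004, 0.0008, 0, 0, 0, 0, 0.008, 0, 0, 0, 0, 0, 0, 0.008, 0, 0, 0, 0, 0, 0, 0.004, 0, 0, 0, 0, 0, 0, 0, 0, 0, 0])

```text
clock: 30.22
eef_pos: [652.9, 116.9, 172.7]
eef_rot: [-1.413, 1.57, -2.984]
wrist_force: [0.6, 0.6, -0.9]
finger_gap: 48.5
```

Run:
```python
from h import *
f=[]
for i in range(3): cam("top");f.append(st()["wrist_force"])
print(np.mean(f,0));go([653.1,117,150],0)
c=cam("wrist");crop(c,205,155,315,285,6,"w24")
```

```text
[ 0.1306998  -0.22204767 -0.16780674]
t 30.38 tcp [653.2 116.9 173.4] turn [-0.     -0.0001 -0.0005] shift(m) tool [ 0.0234 -0.0001 -0.    ] | 0.023 F [ 0.09 -0.25 -0.03] gap 48.2
```

View pics/w24.png

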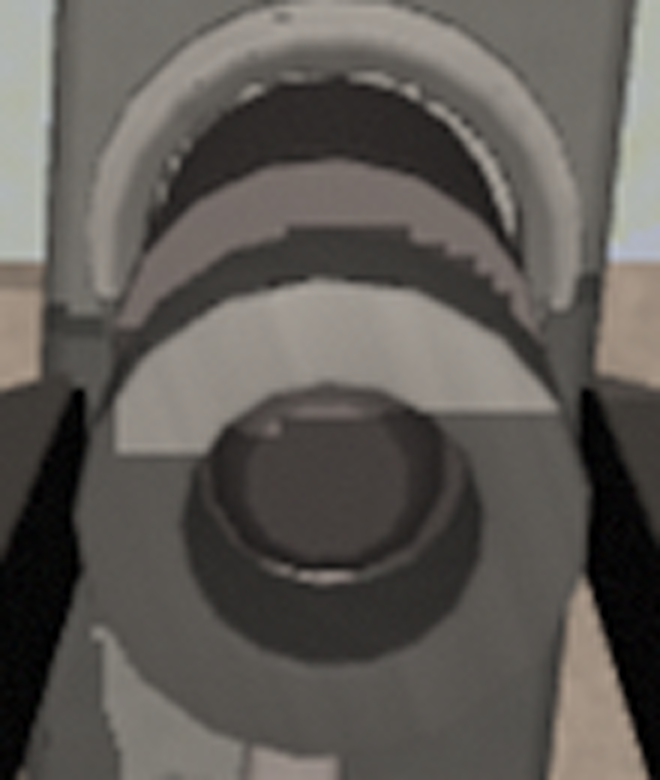

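The neck top is now inside the hole, centred at crop (328,490), with no contact force. Continuing down.

Emit:
apply_moves(plan=[0, 0, 0, 0.004, 0, 0, 0, 0, 0, 0, 0.004, 0, 0, 0, 0, 0, 0, 0.004, 0, 0, 0, 0, 0, 0, 0, 0, 0, 0])

```text
clock: 30.92
eef_pos: [652.9, 116.9, 160.6]
eef_rot: [-1.468, 1.57, -3.039]
wrist_force: [0.3, 1.2, -0.2]
finger_gap: 48.1
```

Run:
```python
from h import *
f=[]
for i in range(3): cam("top");f.append(st()["wrist_force"])
print(np.mean(f,0));go([653.1,117,150],0)
c=cam("wrist");crop(c,205,155,315,285,6,"w25")
```

```text
[ 0.01107007  0.2047134  -0.37145317]
t 31.07 tcp [653.1 116.9 161.3] turn [ 0.0001 -0.     -0.0002] shift(m) tool [ 0.0113 -0.     -0.0001] | 0.011 F [ 0.52 -0.23 -1.12] gap 48.0
```

View pics/w25.png

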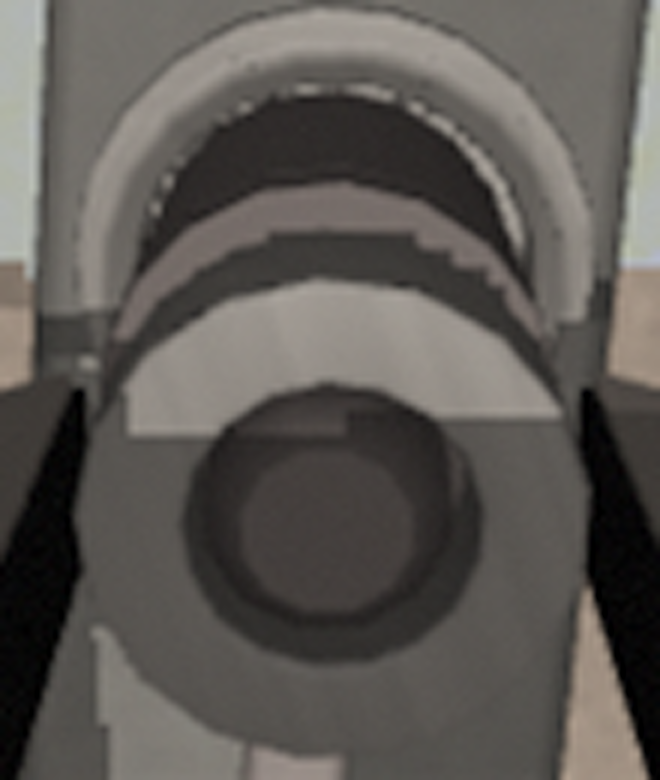

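Emit:
apply_moves(plan=[0, 0, 0, 0.004, 0, 0, 0, 0, 0, 0, 0.003, 0, 0, 0, 0, 0, 0, 0.002, 0, 0, 0, 0, 0, 0, 0, 0, 0, 0])

```text
clock: 31.62
eef_pos: [653.0, 116.9, 151.9]
eef_rot: [-1.489, 1.57, -3.06]
wrist_force: [-0.6, 0.2, 0.2]
finger_gap: 48.4
```

Run:
```python
from h import *
f=[]
for i in range(3): cam("top");f.append(st()["wrist_force"])
print(np.mean(f,0));go([653.1,117,150],0)
```

```text
[ 0.07074705 -0.15051332 -0.04746709]
t 31.77 tcp [653.1 116.9 152.3] turn [ 0.     -0.     -0.0002] shift(m) tool [ 0.0023  0.     -0.0001] | 0.002 F [ 0.2  -0.43 -0.37] gap 48.3
```

Emit:
apply_moves(plan=[0, 0, 0, 0.0012, 0, 0, 0, 0, 0, 0, 0, 0, 0, 0])

```text
clock: 32.02
eef_pos: [653.0, 116.9, 150.9]
eef_rot: [-1.457, 1.571, -3.027]
wrist_force: [1.0, -0.4, -1.0]
finger_gap: 48.4
```

Run:
```python
from h import *
f=[]
for i in range(3): cam("top");f.append(st()["wrist_force"])
print(np.mean(f,0));go([653.1,117,150],0)
s=cam("scene");crop(s,235,200,305,275,9,"s26")
```

```text
[ 0.02960852  0.40301125 -0.35112863]
t 32.17 tcp [653.  116.9 151. ] turn [ 0.  0. -0.] shift(m) tool [ 0.001   0.0001 -0.0001] | 0.001 F [ 0.69  0.03 -0.3 ] gap 48.1
```

View pics/s26.png

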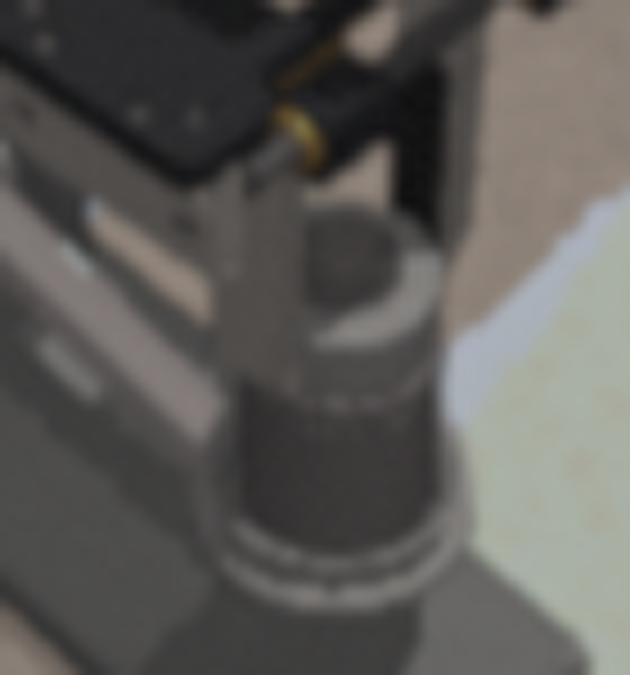

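Emit:
apply_moves(plan=[0, 0, 0, 0.001, 0, 0, 0, 0, 0, 0, 0, 0, 0, 0])

```text
clock: 32.48
eef_pos: [653.0, 116.9, 149.8]
eef_rot: [-1.474, 1.571, -3.045]
wrist_force: [-0.3, -0.9, -0.3]
finger_gap: 48.3
```

Run:
```python
from h import *
f=[]
for i in range(3): cam("top");f.append(st()["wrist_force"])
print(np.mean(f,0));go([653.1,117,150],0)
```

```text
[0.10058485 0.53248912 0.08451729]
t 32.62 tcp [653.  116.9 149.9] turn [-0.  0.  0.] shift(m) tool [-0.0001  0.0001 -0.0001] | 0.0 F [0.23 1.38 0.28] gap 47.8
```

Emit:
apply_moves(plan=[0, 0, 0, 0.0007, 0, 0, 0, 0, 0, 0, 0, 0, 0, 0])

```text
clock: 32.88
eef_pos: [653.0, 116.9, 149.2]
eef_rot: [-1.687, 1.571, 3.025]
wrist_force: [0.3, 0.7, -1.8]
finger_gap: 48.4
```

Run:
```python
from h import *
f=[]
for i in range(3): cam("top");f.append(st()["wrist_force"])
print(np.mean(f,0));go([653.1,117,150],0)
```

```text
[-0.06599268  0.01570232 -0.0824623 ]
t 33.02 tcp [653.  116.9 149.3] turn [ 0.0001 -0.     -0.    ] shift(m) tool [-0.0007  0.0001 -0.0001] | 0.001 F [-0.   -0.84 -0.47] gap 48.1
```

Contact is expected near 148–149. Small steps again.

Emit:
apply_moves(plan=[0, 0, 0, 0.0007, 0, 0, 0, 0, 0, 0, 0, 0, 0, 0])

```text
clock: 33.28
eef_pos: [653.1, 116.9, 148.6]
eef_rot: [1.766, 1.571, 0.195]
wrist_force: [0.2, 0.1, 0.6]
finger_gap: 47.8
```

Run:
```python
from h import *
f=[]
for i in range(3): cam("top");f.append(st()["wrist_force"])
print(np.mean(f,0));go([653.1,117,150],0)
```

```text
[ 0.42279683 -0.53862149 -0.20059002]
t 33.42 tcp [653.  116.9 148.6] turn [ 0.     -0.     -0.0001] shift(m) tool [-0.0014  0.0001 -0.0001] | 0.001 F [ 0.97 -0.18 -0.34] gap 48.4
```

Emit:
apply_moves(plan=[0, 0, 0, 0.0005, 0, 0, 0, 0, 0, 0, 0, 0, 0, 0])

```text
clock: 33.67
eef_pos: [653.1, 116.9, 148.3]
eef_rot: [1.668, 1.57, 0.097]
wrist_force: [0.1, 0.4, 1.9]
finger_gap: 48.3
```

Run:
```python
from h import *
f=[]
for i in range(3): cam("top");f.append(st()["wrist_force"])
print(np.mean(f,0));go([653.1,117,150],0)
```

```text
[-0.06628254  0.23202468  1.5776978 ]
t 33.83 tcp [653.1 116.9 148.2] turn [-0.     -0.     -0.0003] shift(m) tool [-0.0018  0.     -0.0001] | 0.002 F [-0.23  0.68  2.2 ] gap 48.2
```

The ring is on the shoulder: +1.6 N at TCP z 148.2, 1 mm below the predicted height. Releasing.

Emit:
apply_moves(plan=[0, 0, 0, -0.0002, 0, 0, 60, 0, 0, 0, 0, 0, 0, 65, 0, 0, 0, 0, 0, 0, 65, 0, 0, 0, -0.02, 0, 0, 65, 0, 0, 0, -0.045, 0, 0, 65])

```text
clock: 34.45
eef_pos: [652.2, 116.8, 212.0]
eef_rot: [-1.448, 1.567, -3.019]
wrist_force: [-1.3, -0.5, 0.6]
finger_gap: 60.9
```

Emit:
apply_moves(plan=[0, 0, 0, -0.05, 0, 0, 65, 0, 0, 0, 0, -0.05, 0, 65, 0, 0, 0, 0, -0.05, 0, 65, 0, 0, 0, 0, 0, 0, 65, 0, 0, 0, 0, 0, 0, 65])

```text
clock: 35.08
eef_pos: [553.7, 116.9, 263.8]
eef_rot: [1.672, 1.57, 0.101]
wrist_force: [0.4, -0.2, -0.5]
finger_gap: 61.4
```

Run:
```python
from h import *
cam("top");s=cam("scene");crop(s,170,130,320,290,4.5,"s27")
c=cam("wrist");crop(c,0,0,512,384,1.5,"w27");go([550,117,260],0)
crop(s,0,0,512,384,1.5,"s28")
```

```text
t 35.23 tcp [553.9 116.8 263. ] turn [-0.0003  0.      0.0001] shift(m) tool [ 0.003  -0.0039 -0.0002] | 0.005 F [ 0.41  0.18 -0.56] gap 61.3
```

View pics/s27.png

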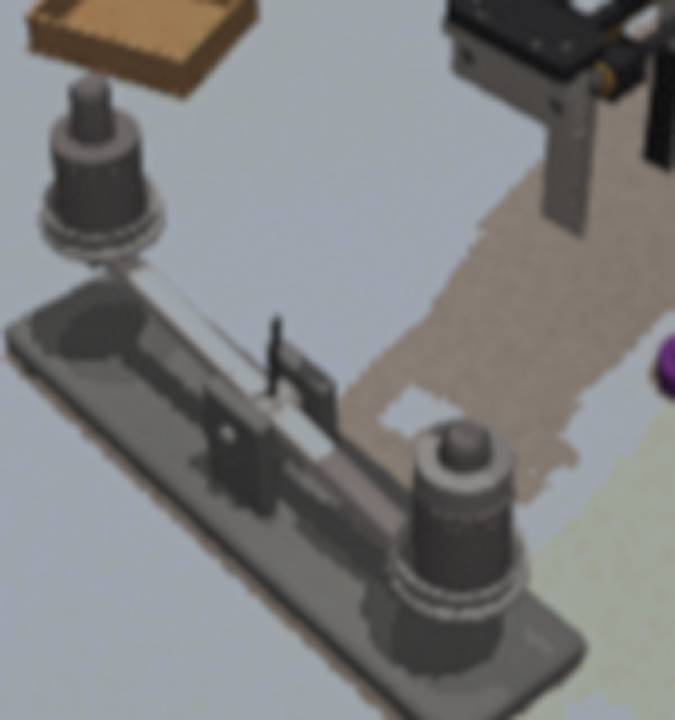

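View pics/w27.png

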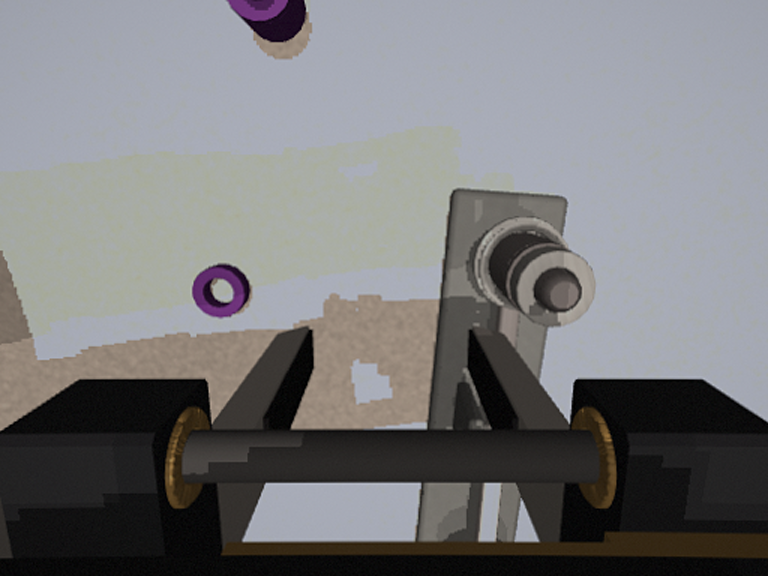

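View pics/s28.png

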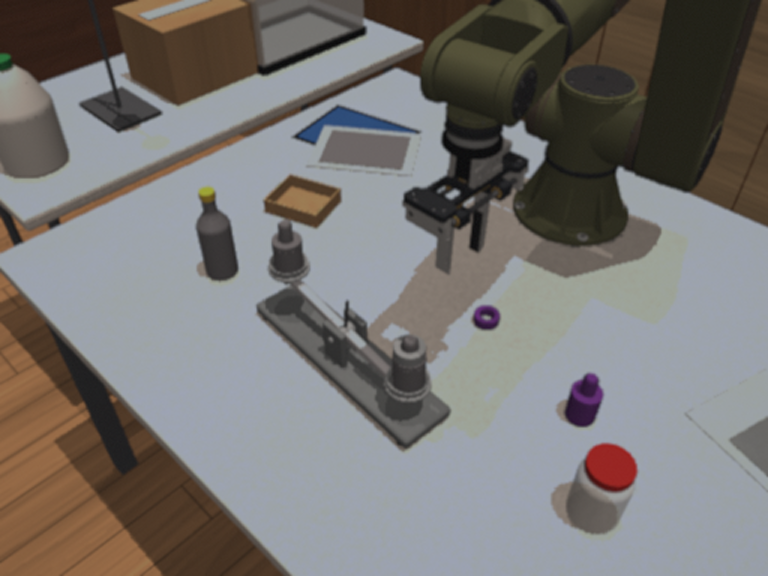

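The ring is flat on the left canister's shoulder with the neck standing out of it. The left pan is down, both canisters are upright, the gripper is clear and nothing else has moved. Handing in.

```bash
python3 -c "
from cell import ticket
print(ticket.sign_off())"
```

```text
the job is handed in; nothing more can be done
None
```

The job is done and handed in at about 35 s of the 69 s allowed. The heavier canister is in the left pan and the steel ring is on its shoulder.

**What I did:** The canister that started on the robot's left went into the left pan. I eased it down to the stop and let go at zero load. The other canister went into the raised right pan and was also let go at zero load. The left pan stayed down, which agrees with the wrist forces while lifting (about 5.0 N against 2.9 N). I then lowered the ring over the left canister's neck, felt the shoulder at about 1.6 N, and released it.

**Last checks:** In the final pictures both canisters are upright in their collars with the left pan down. The ring lies flat with the neck standing out of it. The purple look-alikes, jar, bottle and box look unmoved, and the gripper is clear.

**Disagreements along the way:**
- **Right canister:** on the first lowering it caught on the collar's flare, 3.5 mm too high. It was also about 1.5 mm off to the side. I pressed the right pan about 3 mm down there while still gripping, with about 1.7 N. I eased back, shifted the canister and lowered it again, and it went fully in.
- **Left canister:** the pan took about 4.5 N for a moment at the stop before I backed off and released.
- **Neck position before the ring:** two readings differed by about 1.2 mm. I settled it by looking through the ring at the neck.

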